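# Bundle bridge-plate blanks under the drilling template in a sprung jig

## Robot

A 7-joint arm with a two-finger parallel gripper is mounted at the origin on the work surface. World frame = base frame: x ahead of the robot, y to its left, z up, the work surface at z = 0. Lengths are in m, angles in rad, forces in N, time in s.
With the tool pointing down it reaches from about 0.4 to 0.875 m from the base axis. Payload 19.3 kg.
Tool frame: the origin (TCP) lies midway between the tips of the shut fingers; the grasp point (between the pads) lies 19 mm behind it; z points along the fingers, y is the direction in which the jaws open and shut (so a half turn about z gives the same grasp; the last joint's range is limited). The gripper opens to 85 mm and grips with 20 to 120 N. Pads are 22 mm wide; open, the fingers measure 114 mm over their backs; the gripper's body (76 mm by 85 mm) begins 54 mm behind the grasp point. The pads swing forward as they close: fully open they stand 13 mm farther back than shut.
Start: joints at [1.152, 0.521, -0.036, 1.599, 0.021, 1.021, -0.113], TCP at [0.214, -0.587, 0.231] pointing down, gripper open.
Joint ranges: [-2.91, 2.91], [-0.3, 2.13], [-1.5, 1.42], [0.17, 2.43], [-1.26, 4.41], [0.16, 1.93], [-2.52, 2.52]. Speed limits (rad/s): [1.89, 1.89, 2.39, 2.39, 3.01, 3.01, 3.01].

## Interface

Orientations are given as [roll, pitch, yaw] about the fixed x, y, z axes, in that order (R = Rz(yaw) Ry(pitch) Rx(roll)).
In Python, from workcell import telemetry, cams, workorder gives the robot as it stands. The module is installed in compiled form; this text tells all that it offers.
- The arm moves only by the tool apply_moves, never from a script. Its argument "steps" is a list of rows, each a list of 4 numbers: the shift along the tool's x, y, z in cm, then the turn about the tool's z in rad. A call has exactly 10 rows; each row is the pose to reach, as a shift and turn from the pose commanded when the call began, along the tool's axes at that moment; what a row does not reach only later rows make up. A row lasts 1/12 s, in which the tool goes at most 41.7 mm and 7.16 degrees, less where a joint would pass 70% of its speed; a pose out of reach is approached as far as the arm can. A call with a gripper value outside its range is refused whole. "claw" is the closure, from 0 (fully open) to 1 (shut), set as the call begins (left out, the last holds). The fingers move at their own pace and stop on an object; "force" is the grip in N (left out, the last holds). Time passes only in rows, so rows that repeat a pose let the fingers close, or fill a call up. It gives the time, the measured TCP pose, the force and the opening at its end, in the units of the state.
- telemetry.observe(): the state, without advancing time (a new reading comes with each control period).
- cams.grab_frame(name): name is "side" or "top" or "wrist"; returns a dict with "color" (400x640x3 uint8, red, green, blue), "mtx" (3x3 intrinsics, pixels), "k1" (the pictures are not rectified: a ray, as slopes to the right and down, at radius r is drawn at 1 + k1 r^2 times it, then the intrinsics apply), "eye" and "orientation" of the camera in the world; the wrist camera has in their place "T_tool_cam" (4x4, takes a point from camera to tool coordinates, whose origin is the TCP and whose axes are the flange's). Camera axes: x right, y down, z forward; pixel columns grow to the right and rows downward; lengths in m; the calibration is good to about 2 mm. A picture is of the moment at which its call begins: read the wrist's pose just before it. There is no depth.
- workorder.job_done(): hands the job in, once; it reports no verdict.
Trained networks look in the newest picture that a camera, given by its name, has taken for a name from the list of things; names that differ only in an ending like _2 or _b are one class to them, and where a whole thing is asked for, a point or a joint stands for the part that bears it (a point fixed in the world has none). Each returns a list of dicts, best first, with "score" (0 to 1); they miss things now and then, are a little off and sometimes report something else, mostly with a low value. They report only what shows in the picture. A call takes as long as a camera call. They do not tell look-alikes from the thing itself.
- cams.find_in(camera, name): "box" ([left, top, width, height] in pixels, round what is visible of it).
- cams.pinpoint(camera, name): "uv" ([column, row] in pixels: a listed point, or the origin of a listed thing).
The state is a dict: "clock": time; "qpos": joint angles; "qd": joint speeds; "joint_efforts": joint torques, N m; "position": TCP position; "tool_rot": TCP orientation; "force": force on the tool from outside, world axes, zero at the start; "moment": the same for the moment, N m; "grip_width": finger opening in m.
Only numpy, scipy, OpenCV 4.12 (cv2) and the standard library are available. Lean on these libraries where they do the work, as an engineer would, in place of code of your own. Each camera call takes 0.05 s, during which the arm holds its last target. There are 200 camera calls.

## Task

Make up a drilling bundle in the stacking jig: draw the sprung plunger back and hook its red knob into the holding notch so that it stays by itself, lay every dark blank flat in the jig, one on top of another, with the yellow template on top, and tap the stack against the two fence posts on the side away from the robot until all the long edges are flush. Only then bring the knob out of its notch and let the plunger forward, with the knob back in the straight run of its slot, so that it clamps the whole flush stack against the end wall; leave the other things on the bench where they are.

Things in the scene. Friction and masses are not known exactly. Their poses are not given: they have to be found in the camera images.
- jig: Stacking jig, fixed on the bench: pale baseboard 285 x 100 mm, top 12 mm up; white bed, four posts, end wall, sprung plunger at the -x end in a blue gate (x -110 to -197 mm, top 50 mm up). Origin: on the bench under the centre of the clamped stack. x runs along the plates' length towards the end wall, y towards the robot, z up. A plate in its final place has its centre at x = y = 0.
- bed (a point): Top of the white bed, 22 mm above the bench, over the jig's origin; the lowest plate lies on it. The bed is only 40 mm wide (y), so plates overhang it by 5 mm each side and fingertips may go beside it down to the baseboard, 10 mm below this point. It spans jig x = -85 to +65 mm.
- fence (a point): Midway between the two aluminium FENCE posts, on their inner faces (jig y = -25 mm, away from the robot), 22 mm above the bed. Posts are 14 mm wide in x, centred at jig x = -50 and +30 mm, tops 66 mm above the bench. The long edges of the plates must touch these faces. Between the posts the stack's edge is free.
- keepers (a point): Midway between the two KEEPER posts on the robot's side, on their inner faces (jig y = +37 mm). Same posts as the fence, at jig x = -50 and +30 mm, so the plates have 12 mm of play in y; between them (jig x = -43 to +23 mm) the stack's edge is free to be gripped or tapped towards the fence.
- end_wall (a point): Middle of the inner face of the aluminium end wall (60 mm wide, top 66 mm above the bench) at jig x = +60 mm; the plunger clamps the plates against it.
- notch (a point): Where the knob's stem stands when held in the notch of the J-shaped slot: jig x = -169, y = +18 mm (up to +22), on the gate's top.
- plunger (a joint): How far (m) the steel plunger is drawn back, along jig -x. Its pad (face at jig x = -50 mm minus this value, 36 mm wide, top 64 mm up) is pushed to +x by a spring: 4 N at 0, 8 N at 0.04. Range 0 (home, jig empty) to 0.048; 0.010 when clamping plates on the end wall; 0.034 resting in the notch. Let go anywhere else it snaps back.
- knob (a joint): How far (m) the red knob, riding on the plunger, is moved sideways along jig +y: 0 in the straight run (a spring of 1 to 2 N returns it there), 0.018 to 0.022 (the stop) in the notch. It goes sideways only while the plunger is beyond 0.040; fully sideways and let forward 6 mm behind the lip it stays. Leave the notch the same way back.
- knob_grip (a point): Middle of the upright red knob (cylinder 24 mm across, 34 mm tall, 58 to 92 mm above the bench) at the height to grip it, 75 mm up. With both joints at 0 it lies at jig x = -135 mm, y = 0; it moves with both joints.
- template: Yellow drilling template with black hole marks on its upper face, 120 (x) x 50 (y) x 6 (z) mm, about 60 g; origin at the centre of its underside. Starts flat on the bench.
- mug: Red mug, bystander.
- glue: Yellow glue bottle, 150 mm tall, bystander.
- tape: Roll of blue tape, 90 mm across, 24 mm tall, lying flat, bystander.
- offcut: Pale wood offcut, 75 x 40 x 30 mm, bystander.
- screws: Glass jar with steel lid, 65 mm tall, bystander.
- mallet: Hammer lying on the bench, bystander.
- scraper: Spatula-shaped scraper lying on the bench, bystander.
- blank1: Dark brown rosewood bridge-plate blank, 120 (x) x 50 (y) x 6 (z) mm, about 35 g; origin at the centre of its underside. Starts flat on the bench. Three to five blanks are present; an absent one has no pose.
- blank2: Dark brown rosewood bridge-plate blank, 120 (x) x 50 (y) x 6 (z) mm, about 35 g; origin at the centre of its underside. Starts flat on the bench. Three to five blanks are present; an absent one has no pose.
- blank3: Dark brown rosewood bridge-plate blank, 120 (x) x 50 (y) x 6 (z) mm, about 35 g; origin at the centre of its underside. Starts flat on the bench. Three to five blanks are present; an absent one has no pose.
- blank4: Dark brown rosewood bridge-plate blank, 120 (x) x 50 (y) x 6 (z) mm, about 35 g; origin at the centre of its underside. Starts flat on the bench. Three to five blanks are present; an absent one has no pose.
- blank5: Dark brown rosewood bridge-plate blank, 120 (x) x 50 (y) x 6 (z) mm, about 35 g; origin at the centre of its underside. Starts flat on the bench. Three to five blanks are present; an absent one has no pose.
Not all that is in view belongs to the job. Leave any green look-alike of the blank2 alone.

How it is judged:
On the way, in this order (a step that is already met when the one before it is completed fails the run):
1. the plunger is drawn back and rests in its holding notch (value of joint plunger between 0.031 and 0.0365 m and value of joint knob above 0.016 m), for 0.5 s.
2. with the plunger still in its notch, all blanks and the template lie stacked in the jig, template on top, long edges flush with the fence posts (all of step 1 and z of blank1 in the frame of jig between 0.02 and 0.056 m and angle between each of blank1, blank2, blank3, blank4, blank5, template's own z axis and vertical below 0.06 rad and y of blank1 in the frame of jig between -0.002 and 0.002 m and angle between the x axis of each of blank1, blank2, blank3, blank4, blank5, template and the x axis of jig, either way round below 0.04 rad and x of blank1 in the frame of jig between -0.026 and 0.003 m and z of blank2 in the frame of jig between 0.02 and 0.056 m and y of blank2 in the frame of jig between -0.002 and 0.002 m and x of blank2 in the frame of jig between -0.026 and 0.003 m and z of blank3 in the frame of jig between 0.02 and 0.056 m and y of blank3 in the frame of jig between -0.002 and 0.002 m and x of blank3 in the frame of jig between -0.026 and 0.003 m and z of blank4 in the frame of jig between 0.02 and 0.056 m and y of blank4 in the frame of jig between -0.002 and 0.002 m and x of blank4 in the frame of jig between -0.026 and 0.003 m and z of blank5 in the frame of jig between 0.02 and 0.056 m and y of blank5 in the frame of jig between -0.002 and 0.002 m and x of blank5 in the frame of jig between -0.026 and 0.003 m and z of template in the frame of jig between 0.02 and 0.056 m and y of template in the frame of jig between -0.002 and 0.002 m and x of template in the frame of jig between -0.026 and 0.003 m and z of each of blank1, blank2, blank3, blank4, blank5 in the frame of template below -0.004 m), for 0.3 s.
At the end, for the whole second after the job is handed in: Every plate lies flat at rest in the jig, template uppermost, within 2 mm of flush with the fence posts, 0.04 rad of square and 2.5 mm of the end wall; the plunger clamps them (reading 0.0075 to 0.0125) and the knob is back in the straight run (below 0.004) (z of blank1 in the frame of jig between 0.02 and 0.056 m and angle between each of blank1, blank2, blank3, blank4, blank5, template's own z axis and vertical below 0.06 rad and y of blank1 in the frame of jig between -0.002 and 0.002 m and angle between the x axis of each of blank1, blank2, blank3, blank4, blank5, template and the x axis of jig, either way round below 0.04 rad and x of blank1 in the frame of jig between -0.0025 and 0.0025 m and linear speed of each of blank1, blank2, blank3, blank4, blank5, template below 0.01 m/s and z of blank2 in the frame of jig between 0.02 and 0.056 m and y of blank2 in the frame of jig between -0.002 and 0.002 m and x of blank2 in the frame of jig between -0.0025 and 0.0025 m and z of blank3 in the frame of jig between 0.02 and 0.056 m and y of blank3 in the frame of jig between -0.002 and 0.002 m and x of blank3 in the frame of jig between -0.0025 and 0.0025 m and z of blank4 in the frame of jig between 0.02 and 0.056 m and y of blank4 in the frame of jig between -0.002 and 0.002 m and x of blank4 in the frame of jig between -0.0025 and 0.0025 m and z of blank5 in the frame of jig between 0.02 and 0.056 m and y of blank5 in the frame of jig between -0.002 and 0.002 m and x of blank5 in the frame of jig between -0.0025 and 0.0025 m and z of template in the frame of jig between 0.02 and 0.056 m and y of template in the frame of jig between -0.002 and 0.002 m and x of template in the frame of jig between -0.0025 and 0.0025 m and z of each of blank1, blank2, blank3, blank4, blank5 in the frame of template below -0.004 m and value of joint plunger between 0.0075 and 0.0125 m and value of joint knob below 0.004 m); the robot touches nothing.
It fails at once if one of the other things on the bench is shifted more than 3 cm (distance of any of mug, glue, tape, offcut, screws, mallet, scraper from where it was at the start of the episode above 0.03 m).
Of blank1, blank2, blank3, blank4, blank5 only 3 to 5 are there at a start; the rules pass over those that are not, and their reading is None.
At some moment in a run one of blank1, blank2, blank3, blank4, blank5, template may be knocked a few centimetres aside while the robot is not near it.
Once in a run the grip may slacken for a moment while it holds something.
It also fails if it takes over 210 s, if anything falls off the work surface, if the arm or the gripper's body presses on something with over 40 N, if the wrist force passes 120 N, or if a joint passes its speed limit or range.

## Working session

There is one attempt and no reset: what is moved stays moved. The work goes in short steps, Python scripts to look and compute and a tool call to move; the robot and the scene stay as the last step left them, time stands still between calls to the robot, and variables do not carry over. Pictures are saved under pics/ and viewed, about 12 in all and at most 16, crops included, and the job is handed in when it is done.

Besides the shell and the picture viewer there is one more tool, called after "Emit:" in YAML: its name, and indented under it one key for each argument. apply_moves: Moves the arm, as the interface text tells. Its arguments: {"type":"object","properties":{"steps":{"type":"array"},"claw":{"type":"number"},"force":{"type":"number"}},"required":["steps"]}

```bash
mkdir -p pics; cat > h.py <<'E'
import numpy as np, cv2
from scipy.spatial.transform import Rotation as R
from workcell import telemetry, cams, workorder
def rot(o):
    o=np.array(o,float)
    if o.shape==(3,3): return o
    return (R.from_quat(o) if o.size==4 else R.from_euler('xyz',o)).as_matrix()
def tool():
    s=telemetry.observe(); T=np.eye(4); T[:3,:3]=rot(s['tool_rot']); T[:3,3]=s['position']; return T
def cam(name):
    T0=tool(); f=cams.grab_frame(name); T=np.eye(4)
    if 'T_tool_cam' in f: T=T0@np.array(f['T_tool_cam'])
    else: T[:3,:3]=rot(f['orientation']); T[:3,3]=f['eye']
    return dict(img=f['color'],K=np.array(f['mtx']),k1=f['k1'],T=T)
def ray(c,uv):
    d=(np.array([uv[0],uv[1],1.])@np.linalg.inv(c['K']).T)[:2]; x=d.copy()
    for _ in range(30): x=d/(1+c['k1']*(x@x))
    return c['T'][:3,3], c['T'][:3,:3]@np.array([x[0],x[1],1.])
def onz(c,uv,z):
    o,d=ray(c,uv); return o+d*(z-o[2])/d[2]
def proj(c,P):
    p=np.linalg.inv(c['T'])@np.append(P,1.); x=p[:2]/p[2]; x=x*(1+c['k1']*(x@x)); return (c['K']@np.append(x,1))[:2]
def tri(l):
    A=np.zeros((3,3));b=np.zeros(3)
    for c,uv in l:
        o,d=ray(c,uv); d=d/np.linalg.norm(d); M=np.eye(3)-np.outer(d,d); A+=M;b+=M@o
    return np.linalg.solve(A,b)
def save(c,n,crop=None,s=1):
    im=c['img'][:,:,::-1]
    if crop: im=im[crop[1]:crop[3],crop[0]:crop[2]]
    cv2.imwrite('pics/'+n+'.png',cv2.resize(im,None,fx=s,fy=s,interpolation=cv2.INTER_CUBIC))
E
python3 - <<'E'
from h import *
np.set_printoptions(precision=4,suppress=True)
s=telemetry.observe(); print(s['clock'],s['tool_rot'],s['position'],s['grip_width'])
C={}
for n in ('top','side'):
    c=cam(n); C[n]=c; save(c,n+'0'); print(n,c['T'][:3,3],c['T'][:3,2],c['K'][0,0],c['k1'])
    for t in ('jig','bed','fence','keepers','end_wall','notch','knob_grip','template','blank1','mug','glue','tape','offcut','screws','mallet','scraper'):
        print(n,t,[(round(q['score'],2),np.round(q['uv']).astype(int).tolist()) for q in cams.pinpoint(n,t)][:6])
E
```

```text
0.0 [-3.1405  0.0001  0.3488] [ 0.2135 -0.5871  0.2308] 0.08548569233190055
top [ 0.4124 -0.0411  1.1818] [ 0.0607  0.0273 -0.9978] 366.5633019134686 0.014689048289093534
top jig [(0.85, [295, 170])]
top bed [(0.76, [298, 170]), (0.53, [300, 181])]
top fence [(0.67, [302, 163]), (0.3, [290, 222])]
top keepers [(0.72, [299, 180]), (0.5, [302, 162])]
top end_wall [(0.57, [278, 164]), (0.2, [205, 142]), (0.16, [337, 218])]
top notch []
top knob_grip [(0.7, [275, 118]), (0.6, [342, 169])]
top template [(0.74, [336, 221])]
top blank1 [(0.85, [459, 274]), (0.84, [290, 224]), (0.78, [437, 219]), (0.74, [245, 224]), (0.74, [416, 305]), (0.63, [387, 218])]
top mug [(0.77, [434, 165]), (0.53, [343, 111])]
top glue [(0.83, [205, 142]), (0.42, [289, 221])]
top tape [(0.73, [396, 180])]
top offcut [(0.9, [220, 174]), (0.58, [339, 169]), (0.22, [278, 118])]
top screws [(0.61, [345, 111])]
top mallet [(0.94, [276, 119])]
top scraper [(0.73, [406, 133])]
side [0.1353 1.0571 0.9644] [ 0.2313 -0.7516 -0.6178] 459.7516882301524 -0.06564323890884764
side jig [(0.96, [273, 225])]
side bed [(0.93, [271, 221]), (0.25, [243, 280])]
side fence [(0.62, [267, 207]), (0.41, [240, 186])]
side keepers [(0.94, [281, 217])]
side end_wall [(0.64, [263, 226])]
side notch [(0.76, [302, 187])]
side knob_grip [(0.61, [289, 186]), (0.54, [312, 154]), (0.47, [239, 280]), (0.41, [305, 273])]
side template [(0.6, [334, 214])]
side blank1 [(0.81, [307, 274]), (0.69, [346, 182]), (0.69, [387, 192]), (0.64, [326, 238]), (0.62, [400, 160]), (0.58, [427, 186])]
side mug [(0.71, [313, 156])]
side glue [(0.69, [199, 287]), (0.37, [354, 162])]
side tape [(0.87, [314, 175]), (0.36, [199, 290])]
side offcut [(0.7, [240, 282]), (0.51, [216, 227])]
side screws [(0.79, [241, 186])]
side mallet [(0.58, [214, 226]), (0.51, [270, 225])]
side scraper [(0.88, [276, 160])]
```

View pics/top0.png

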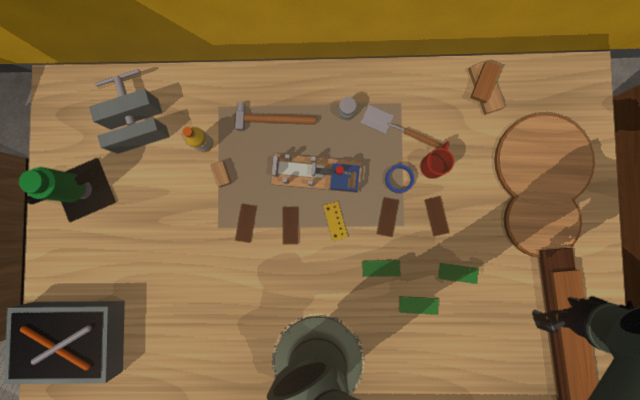

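View pics/side0.png

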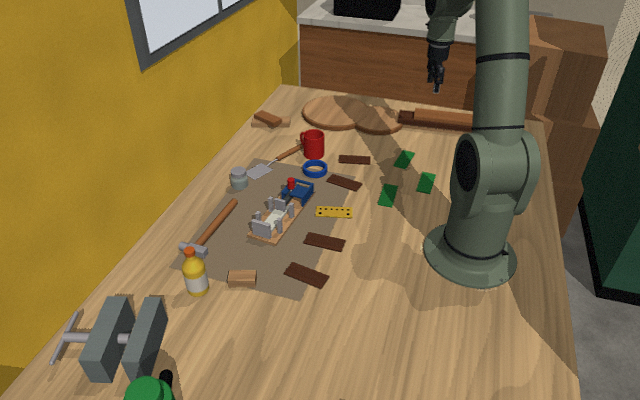

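Top view: four brown blanks at (245,224), (290,224), (387,218) and (437,219), the template at (336,221), and the jig at about (317,172) with its red knob at about (340,170). The things that could be taken for blanks are the green look-alikes at (381,268), (459,274) and (416,305), plus the boards at (487,82) and (560,300). I choose the four brown plates on and beside the mat.

```bash
python3 - <<'E'
from h import *
np.set_printoptions(precision=4,suppress=True)
c=cam('top'); s=cam('side'); hsv=cv2.cvtColor(c['img'],cv2.COLOR_RGB2HSV)
for n,uv in dict(b1=(245,224),b2=(290,224),t=(336,221),b3=(387,218),b4=(437,219)).items():
    print(n,uv,hsv[uv[1],uv[0]],onz(c,uv,.006))
print('jig',onz(c,(298,170),.022), 'bed tri',tri([(c,(298,170)),(s,(271,221))]))
print('knob', tri([(c,(340,169)),(s,(289,186))]))
print('endwall',tri([(c,(278,164)),(s,(263,226))]),'keep',tri([(c,(299,180)),(s,(281,217))]))
w=cams.grab_frame('wrist'); print(np.array(w['T_tool_cam']),np.array(w['mtx']),w['k1'])
# segmentation of blanks
m=((hsv[...,0]<12)&(hsv[...,1]>110)&(hsv[...,2]<110)).astype(np.uint8)
k,l,st,ce=cv2.connectedComponentsWithStats(m)
for i in range(1,k):
    if 150<st[i,4]<1500:
        pts=np.argwhere(l==i)[:,::-1].astype(float)
        P=np.array([onz(c,p,.006)[:2] for p in pts]); r=cv2.minAreaRect((P*1000).astype(np.float32)); print(st[i],ce[i],r)
E
```

```text
b1 (245, 224) [ 12 150  85] [0.4328 0.2296 0.006 ]
b2 (290, 224) [ 12 147  83] [0.4311 0.0843 0.006 ]
t (336, 221) [ 22 197 171] [ 0.439  -0.0635  0.006 ]
b3 (387, 218) [ 10 141  83] [ 0.4467 -0.2262  0.006 ]
b4 (437, 219) [ 11 149  82] [ 0.4417 -0.3839  0.006 ]
jig [0.6029 0.0559 0.022 ] bed tri [0.606  0.0571 0.013 ]
knob [ 0.597  -0.0773  0.0579]
endwall [0.6143 0.1156 0.0408] keep [0.5717 0.0527 0.0348]
[[ 0.0011 -0.9614 -0.2752  0.069 ]
 [ 1.      0.0008  0.0014  0.0001]
 [-0.0012 -0.2752  0.9614 -0.1425]
 [ 0.      0.      0.      1.    ]] [[289.5098   0.     317.8556]
 [  0.     289.5098 197.1292]
 [  0.       0.       1.    ]] -0.01951615137951148
[431 150  21  23 394] [440.7843 160.9467] ((627.3350219726562, -402.0255432128906), (63.31330871582031, 71.24852752685547), 88.38813018798828)
[421 154  20  24 162] [427.0309 168.6235] ((606.262939453125, -360.1995544433594), (77.39122772216797, 43.65303039550781), 27.77181053161621)
[427 197  21  38 283] [436.5583 215.5336] ((451.9761962890625, -382.5018005371094), (114.43023681640625, 45.08602523803711), 11.575852394104004)
[378 198  20  38 325] [387.6431 214.3754] ((451.8013916015625, -228.6156005859375), (45.29490661621094, 114.83399963378906), 77.98271942138672)
[283 207  15  29 153] [291.3399 217.5294] ((440.74609375, 84.2513198852539), (45.159732818603516, 89.94115447998047), 89.58324432373047)
[542 249  33  63 745] [556.0711 267.5745] ((250.41099548339844, -753.5365600585938), (186.66209411621094, 97.40718841552734), 4.837698459625244)
[551 333  16  67 398] [559.108  366.4648] ((-9.874427795410156, -736.2434692382812), (197.4163055419922, 26.188119888305664), 4.934858798980713)
```

Emit:
apply_moves:
  steps:
    - [4,-3.5,-2,0.04]
    - [7,-6,-3,0.07]
    - [10,-9,-4,0.1]
    - [13,-12,-5,0.13]
    - [16,-14,-6,0.16]
    - [19,-17,-7,0.19]
    - [22,-19,-8,0.22]
    - [24,-21,-9,0.25]
    - [24,-21,-9,0.25]
    - [24,-21,-9,0.25]
  claw: 0
  force: 40

```text
clock: 2.68
position: [0.3686, -0.3066, 0.3221]
tool_rot: [3.141, -0.001, 0.102]
force: [-0.4, -0.6, -0.1]
grip_width: 0.0855
```

Emit:
apply_moves:
  steps:
    - [2,-3,0,0.02]
    - [4,-6,0,0.03]
    - [6,-9,0,0.05]
    - [8,-12,0,0.06]
    - [10,-15,0,0.07]
    - [12,-18,0,0.08]
    - [14,-20.5,0,0.1]
    - [15.5,-22,0,0.1]
    - [15.5,-22,0,0.1]
    - [15.5,-22,0,0.1]

```text
clock: 3.52
position: [0.5001, -0.074, 0.3207]
tool_rot: [-3.142, 0.001, -0.0]
force: [-0.9, -1.1, 0.1]
grip_width: 0.0854
```

```bash
python3 - <<'E'
from h import *
np.set_printoptions(precision=4,suppress=True)
print(telemetry.observe()['position'],telemetry.observe()['tool_rot'])
w=cam('wrist'); save(w,'w1')
for t in ('bed','fence','keepers','end_wall','knob_grip','template','blank1'):
    for q in cams.pinpoint('wrist',t):
        if q['score']>.3: print(t,round(q['score'],2),np.array(q['uv']),onz(w,q['uv'],dict(bed=.022,fence=.044,keepers=.044,end_wall=.044,knob_grip=.075).get(t,0.0)))
E
```

```text
[ 0.5001 -0.074   0.3207] [-3.1415  0.001  -0.0005]
bed 0.56 [227.5  89.2] [0.6042 0.055  0.022 ]
bed 0.49 [316.5  97.2] [ 0.5931 -0.0729  0.022 ]
fence 0.72 [228.2  67.4] [0.6301 0.0454 0.044 ]
keepers 0.89 [224.9 118.2] [0.5641 0.0554 0.044 ]
keepers 0.6 [410.5 190.2] [ 0.46   -0.2138  0.044 ]
end_wall 0.65 [175.   80.3] [0.6142 0.1193 0.044 ]
knob_grip 0.79 [315.8  99. ] [ 0.5881 -0.0722  0.075 ]
template 0.9 [309.  195.2] [ 0.4398 -0.0603  0.    ]
blank1 0.96 [410.8 189.2] [ 0.4502 -0.2288  0.    ]
blank1 0.95 [226.7 204.9] [0.4229 0.0781 0.    ]
blank1 0.94 [388.9 275. ] [ 0.29   -0.2036  0.    ]
blank1 0.86 [516.9 280.9] [ 0.2764 -0.441   0.    ]
blank1 0.81 [505.1 187.5] [ 0.4533 -0.3864  0.    ]
blank1 0.59 [140.2 199.1] [0.4329 0.2233 0.    ]
```

View pics/w1.png

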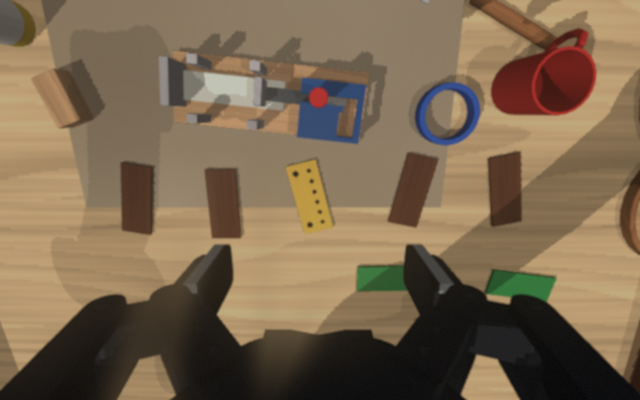

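Emit:
apply_moves:
  steps:
    - [1,-2,1.5,0.04]
    - [2,-4,3,0.08]
    - [3,-6,5,0.12]
    - [3,-7.4,6,0.14]
    - [3,-7.4,6,0.14]
    - [3,-7.4,6,0.14]
    - [3,-7.4,6,0.14]
    - [3,-7.4,6,0.14]
    - [3,-7.4,6,0.14]
    - [3,-7.4,6,0.14]

```text
clock: 4.75
position: [0.5301, -0.0005, 0.2618]
tool_rot: [3.142, -0.001, -0.142]
force: [0.8, -0.3, 0.3]
grip_width: 0.0855
```

```bash
cat >> h.py <<'E'
from scipy.optimize import least_squares
JP=dict(bed=(0,0,.022),fence=(-.01,-.025,.044),keepers=(-.01,.037,.044),end_wall=(.06,0,.044),notch=(-.169,.018,.05))
def jigfit(obs):  # obs: list of (cam,name,uv,score)
    def f(p):
        r=[]
        for c,n,uv,s in obs:
            P=np.array(JP[n]); a=p[2]; w=np.array([p[0]+np.cos(a)*P[0]-np.sin(a)*P[1],p[1]+np.sin(a)*P[0]+np.cos(a)*P[1],P[2]])
            r+=list((proj(c,w)-uv)*s)
        return r
    return least_squares(f,[.605,.059,1.436],loss='soft_l1',f_scale=2)
def plates(c,z=.006,lo=900,hi=20000):
    hsv=cv2.cvtColor(c['img'],cv2.COLOR_RGB2HSV); out=[]
    for n,m in (('b',(hsv[...,0]<16)&(hsv[...,1]>95)&(hsv[...,2]<125)&(hsv[...,2]>25)),('t',(hsv[...,0]>17)&(hsv[...,0]<32)&(hsv[...,1]>150)&(hsv[...,2]>90))):
        m=cv2.morphologyEx(m.astype(np.uint8),cv2.MORPH_OPEN,np.ones((3,3)))
        for q in cv2.findContours(m,cv2.RETR_EXTERNAL,cv2.CHAIN_APPROX_NONE)[0]:
            if lo<cv2.contourArea(q)<hi:
                P=np.array([onz(c,p[0],z)[:2] for p in q]); (x,y),(w,h),a=cv2.minAreaRect((P*1000).astype(np.float32))
                if w<h: w,h,a=h,w,a-90
                if 90<w<135 and 35<h<65: out.append((n,round(x/1000,4),round(y/1000,4),round(w),round(h),round(np.deg2rad((a+90)%180-90),3),np.round(q.mean((0,1))).astype(int).tolist()))
    return out
E
python3 - <<'E'
from h import *
np.set_printoptions(precision=4,suppress=True)
w=cam('wrist'); save(w,'w2'); obs=[]; 
for t in list(JP)+['knob_grip']:
    q=[q for q in cams.pinpoint('wrist',t) if q['score']>.3][:2]
    print(t,[(round(a['score'],2),np.array(a['uv']),onz(w,a['uv'],JP.get(t,(0,0,.075))[2])) for a in q])
    for a in q:
        if t in JP: obs.append((w,t,np.array(a['uv']),a['score']))
f=jigfit(obs); print('jig',f.x,f.fun)
for p in plates(w): print(p)
E
```

```text
bed [(0.56, array([262.9, 118.1]), array([0.6043, 0.0589, 0.022 ]))]
fence [(0.86, array([265.5,  96.3]), array([0.628 , 0.0471, 0.044 ])), (0.74, array([586.7, 182.7]), array([ 0.4669, -0.3453,  0.044 ]))]
keepers [(0.61, array([269.3, 144.5]), array([0.5719, 0.0531, 0.044 ]))]
end_wall [(0.71, array([589.3,  66.7]), array([ 0.6093, -0.3336,  0.044 ])), (0.69, array([209.3, 121.1]), array([0.6098, 0.1198, 0.044 ]))]
notch [(0.98, array([400.7, 128.9]), array([ 0.5685, -0.1069,  0.05  ]))]
knob_grip [(0.64, array([378. , 113.9]), array([ 0.5902, -0.0765,  0.075 ]))]
jig [0.6047 0.058  1.4575] [   0.3447   -0.222     1.2789   -0.4805 -236.5876  -64.3494    0.8512
    2.4885 -268.8104   37.4593    0.9617   -1.1319    0.8047    0.6015]
('b', 0.4339, 0.2266, 121, 51, np.float64(-0.178), [175, 244])
('b', 0.4259, 0.0823, 119, 50, np.float64(0.004), [272, 240])
('b', 0.4491, -0.2282, 119, 52, np.float64(-0.21), [482, 198])
('b', 0.4504, -0.3828, 121, 54, np.float64(0.214), [588, 183])
('t', 0.4382, -0.0613, 118, 48, np.float64(0.252), [367, 221])
```

View pics/w2.png

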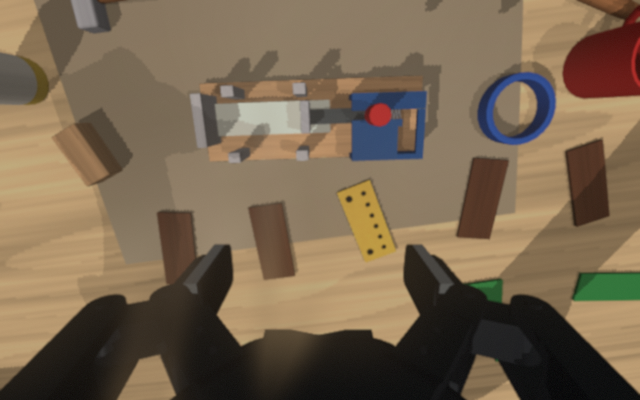

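```bash
python3 - <<'E'
from h import *
w=cam('wrist')
S=3; im=cv2.resize(w['img'][60:180,185:440,::-1],None,fx=S,fy=S,interpolation=cv2.INTER_CUBIC)
def J(p,P):
    a=p[2]; return np.array([p[0]+np.cos(a)*P[0]-np.sin(a)*P[1],p[1]+np.sin(a)*P[0]+np.cos(a)*P[1],P[2]])
p=(.6045,.059,1.440)
def poly(pts,col):
    q=[(proj(w,J(p,P))-[185,60]+.5)*S for P in pts]; cv2.polylines(im,[np.int32(q)],True,col,1)
for X in (-50,30):
    for y0,y1 in ((-39,-25),(37,51)): poly([((X+a)/1e3,b/1e3,.066) for a,b in ((-7,y0),(7,y0),(7,y1),(-7,y1))],(0,255,0))
poly([(-.197,-.03,.05),(-.110,-.03,.05),(-.110,.03,.05),(-.197,.03,.05)],(0,255,255))
poly([(.06,-.03,.066),(.06,.03,.066),(.0601,.03,.066)],(0,0,255))
poly([(-.085,-.02,.022),(.065,-.02,.022),(.065,.02,.022),(-.085,.02,.022)],(255,0,255))
cv2.imwrite('pics/ov.png',im)
E
```

```text
(no output)
```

View pics/ov.png

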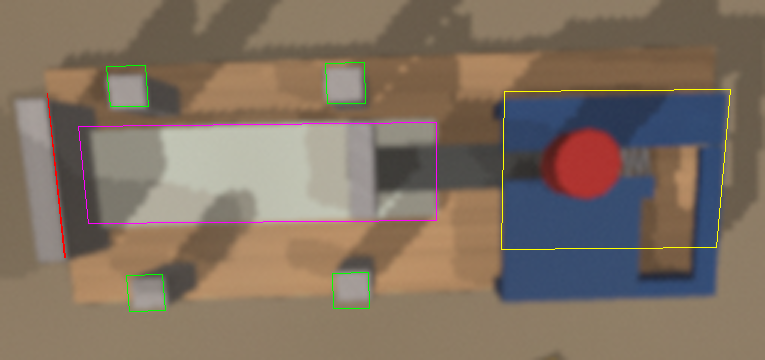

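The overlay shows the jig model (0.6045, 0.059, yaw 1.440) matching the posts, end wall and bed to about 1 mm. The red knob is at about (582,163) in the crop.

Emit:
apply_moves:
  steps:
    - [2,2,2,-0.01]
    - [4,4,4,-0.01]
    - [6,6,7,-0.01]
    - [6.8,6.6,10,-0.01]
    - [6.8,6.6,13,-0.01]
    - [6.8,6.6,16,-0.01]
    - [6.8,6.6,18,-0.01]
    - [6.8,6.6,19.5,-0.01]
    - [6.8,6.6,20.2,-0.01]
    - [6.8,6.6,20.2,-0.01]
  claw: 0

```text
clock: 5.98
position: [0.5873, -0.0746, 0.0579]
tool_rot: [3.142, 0.002, -0.131]
force: [-0.6, -1.0, 0.2]
grip_width: 0.0854
```

Emit:
apply_moves:
  steps:
    - [0,0,0,0]
    - [0,0,0,0]
    - [0,0,0,0]
    - [0,0,0,0]
    - [0,0,0,0]
    - [0,0,0,0]
    - [0,0,0,0]
    - [0,0,0,0]
    - [0,0,0,0]
    - [0,0,0,0]
  claw: 1
  force: 60

```text
clock: 6.82
position: [0.5885, -0.0744, 0.0601]
tool_rot: [-3.141, -0.001, -0.131]
force: [-2.2, 1.9, 8.1]
grip_width: 0.0225
```

Emit:
apply_moves:
  steps:
    - [0,0.5,0,0]
    - [0,1,0,0]
    - [0,1.5,0,0]
    - [0,2,0,0]
    - [0,2.5,0,0]
    - [0,3,0,0]
    - [0,3.5,0,0]
    - [0,4,0,0]
    - [0,4.5,0,0]
    - [0,4.5,0,0]

```text
clock: 7.65
position: [0.5831, -0.1189, 0.0601]
tool_rot: [-3.14, -0.002, -0.131]
force: [2.2, 7.6, 6.0]
grip_width: 0.0228
```

Emit:
apply_moves:
  steps:
    - [-0.3,0,0,0]
    - [-0.7,0,0,0]
    - [-1.1,0,0,0]
    - [-1.5,0,0,0]
    - [-1.9,0,0,0]
    - [-2.1,0,0,0]
    - [-2.1,0,0,0]
    - [-2.1,0,0,0]
    - [-2.1,0,0,0]
    - [-2.1,0,0,0]

```text
clock: 8.48
position: [0.5625, -0.1151, 0.0601]
tool_rot: [-3.14, -0.002, -0.13]
force: [3.3, 7.8, 5.0]
grip_width: 0.0223
```

Emit:
apply_moves:
  steps:
    - [0,-0.2,0,0]
    - [0,-0.4,0,0]
    - [0,-0.6,0,0]
    - [0,-0.8,0,0]
    - [0,-1,0,0]
    - [0,-1.1,0,0]
    - [0,-1.15,0,0]
    - [0,-1.15,0,0]
    - [0,-1.15,0,0]
    - [0,-1.15,0,0]

```text
clock: 9.32
position: [0.5638, -0.1054, 0.0601]
tool_rot: [3.142, -0.002, -0.131]
force: [1.4, -1.0, 6.2]
grip_width: 0.0224
```

Emit:
apply_moves:
  steps:
    - [0,0,0,0]
    - [0,0,0,0]
    - [0,0,0,0]
    - [0,0,0,0]
    - [0,0,-2,0]
    - [0,0,-5,0]
    - [0,0,-8,0]
    - [0,0,-11,0]
    - [-1,0,-14,0]
    - [-2,0,-16,0]
  claw: 0

```text
clock: 10.15
position: [0.5433, -0.1025, 0.2218]
tool_rot: [-3.141, -0.002, -0.131]
force: [-0.1, -0.5, -0.4]
grip_width: 0.0851
```

```bash
python3 - <<'E'
from h import *
np.set_printoptions(precision=4,suppress=True)
w=cam('wrist'); save(w,'w3'); T=tool(); print(T[:3,3])
for t in ('knob_grip','notch'): print(t,[(round(a['score'],2),np.array(a['uv']),onz(w,a['uv'],dict(knob_grip=.075,notch=.05)[t])) for a in cams.pinpoint('wrist',t)][:2])
for p in plates(w): print(p)
E
```

```text
[ 0.5428 -0.1025  0.2247]
knob_grip [(0.91, array([318.3, 160.3]), array([ 0.5682, -0.107 ,  0.075 ]))]
notch [(0.79, array([316.5, 159.3]), array([ 0.5658, -0.1048,  0.05  ]))]
('b', 0.4416, 0.2243, 106, 52, np.float64(-0.171), [95, 268])
('b', 0.4491, -0.2288, 119, 51, np.float64(-0.208), [419, 225])
('b', 0.4501, -0.383, 122, 53, np.float64(0.212), [536, 212])
('t', 0.4386, -0.0621, 118, 48, np.float64(0.23), [299, 250])
```

View pics/w3.png

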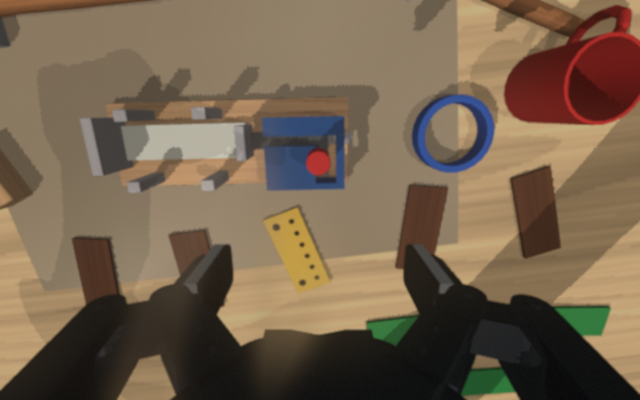

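Emit:
apply_moves:
  steps:
    - [-2,3,2,0.02]
    - [-4,6.5,5,0.04]
    - [-6,10,8,0.06]
    - [-7.6,13.7,12,0.078]
    - [-7.6,13.7,15,0.078]
    - [-7.6,13.7,18,0.078]
    - [-7.6,13.7,20,0.078]
    - [-7.6,13.7,21,0.078]
    - [-7.6,13.7,21,0.078]
    - [-7.6,13.7,21,0.078]
  claw: 0.22

```text
clock: 11.13
position: [0.45, -0.228, 0.0094]
tool_rot: [-3.141, 0.001, -0.209]
force: [0.9, -0.2, 1.0]
grip_width: 0.0666
```

Emit:
apply_moves:
  steps:
    - [0,0,0.3,0]
    - [0,0,0.6,0]
    - [0,0,0.9,0]
    - [0,0,1.1,0]
    - [0,0,1.2,0]
    - [0,0,1.3,0]
    - [0,0,1.4,0]
    - [0,0,1.4,0]
    - [0,0,1.4,0]
    - [0,0,1.4,0]

```text
clock: 11.97
position: [0.4498, -0.2285, -0.0047]
tool_rot: [-3.142, -0.0, -0.209]
force: [0.9, -1.0, 0.6]
grip_width: 0.0666
```

Emit:
apply_moves:
  steps:
    - [0,0,-0.1,0]
    - [0,0,-0.1,0]
    - [0,0,-0.1,0]
    - [0,0,-0.1,0]
    - [0,0,-0.1,0]
    - [0,0,-0.1,0]
    - [0,0,-0.1,0]
    - [0,0,-0.1,0]
    - [0,0,-0.1,0]
    - [0,0,-0.1,0]
  claw: 1
  force: 40

```text
clock: 12.8
position: [0.45, -0.2286, -0.0027]
tool_rot: [3.141, -0.001, -0.209]
force: [-3.7, 3.9, 24.2]
grip_width: 0.0488
```

Emit:
apply_moves:
  steps:
    - [0,0,-4,0]
    - [0,0,-8,-0.1]
    - [1,-3.5,-11,-0.22]
    - [2.2,-7.5,-13,-0.34]
    - [3.3,-11.5,-13.3,-0.46]
    - [4.5,-15.5,-13.3,-0.58]
    - [5.6,-19.5,-13.3,-0.7]
    - [6.8,-23.5,-13.3,-0.82]
    - [7.9,-27.5,-13.3,-0.94]
    - [8.8,-30.5,-13.3,-1.05]

```text
clock: 13.63
position: [0.5997, 0.0537, 0.1296]
tool_rot: [3.141, -0.0, 0.847]
force: [1.1, -0.7, -0.1]
grip_width: 0.0484
```

Emit:
apply_moves:
  steps:
    - [0,0,0,-0.12]
    - [0,0,0,-0.24]
    - [0,0,0,-0.36]
    - [0,0,0,-0.48]
    - [0,0,0,-0.599]
    - [0,0,0,-0.599]
    - [0,0,0,-0.599]
    - [0,0,0,-0.599]
    - [0,0,0,-0.599]
    - [0,0,0,-0.599]

```text
clock: 14.47
position: [0.5992, 0.0517, 0.1294]
tool_rot: [3.141, 0.0, 1.438]
force: [-0.0, -0.7, 0.0]
grip_width: 0.0486
```

Emit:
apply_moves:
  steps:
    - [0,0,2,0]
    - [0,0,4,0]
    - [0,0,6,0]
    - [0,0,8,0]
    - [0,0,9,0]
    - [0,0,9.7,0]
    - [0,0,10.3,0]
    - [0,0,10.7,0]
    - [0,0,10.9,0]
    - [0,0,10.9,0]

```text
clock: 15.3
position: [0.5994, 0.0516, 0.0205]
tool_rot: [3.141, -0.0, 1.44]
force: [0.1, -0.3, 0.0]
grip_width: 0.0484
```

```bash
python3 - <<'E'
from h import *
w=cam('wrist'); save(w,'w4'); s=telemetry.observe(); print(s['position'],s['force'],s['grip_width'],s['clock'])
E
```

```text
[0.59942756 0.05164464 0.02071358] [-0.14878775  0.38432013 -1.48427853] 0.04836386548556219 15.35
```

View pics/w4.png

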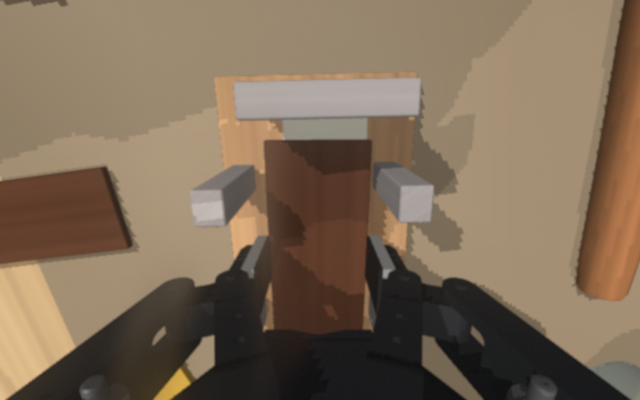

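The first blank sits square between the posts: fence posts on the right at about (400,190), keeper on the left at about (222,195), with a small gap to the end wall. I'll release it and go for the second blank.

Emit:
apply_moves:
  steps:
    - [0,0,0,0]
    - [0,0,0,0]
    - [0,0,0,0]
    - [0,0,-4,0]
    - [0,0,-8,0]
    - [0,0,-11,0.1]
    - [0.2,-4,-11,0.22]
    - [0.4,-8,-11,0.34]
    - [0.6,-12,-11,0.46]
    - [0.77,-15,-11,0.58]
  claw: 0.22

```text
clock: 16.18
position: [0.4486, 0.0788, 0.1306]
tool_rot: [3.141, 0.0, 0.854]
force: [1.0, 0.6, 0.3]
grip_width: 0.0666
```

Emit:
apply_moves:
  steps:
    - [-0.5,-1,0,0.12]
    - [-1,-2,0,0.24]
    - [-1.4,-2.2,0,0.36]
    - [-1.4,-2.2,1,0.48]
    - [-1.4,-2.2,2,0.6]
    - [-1.4,-2.2,3,0.72]
    - [-1.4,-2.2,4,0.856]
    - [-1.4,-2.2,5,0.856]
    - [-1.4,-2.2,5,0.856]
    - [-1.4,-2.2,5,0.856]

```text
clock: 17.02
position: [0.4255, 0.0828, 0.0804]
tool_rot: [3.141, 0.001, 0.006]
force: [0.0, -0.0, -0.4]
grip_width: 0.0665
```

```bash
python3 - <<'E'
from h import *
np.set_printoptions(precision=4,suppress=True)
w=cam('wrist'); print(tool()[:3,3]); c=cam('top')
for p in plates(w): print(p)
for p in plates(c,lo=150): print('top',p)
print([(round(a['score'],2),np.array(a['uv']),onz(w,a['uv'],.022)) for a in cams.pinpoint('wrist','blank1')][:4])
E
```

```text
[0.4257 0.0827 0.0807]
('b', 0.4255, 0.0834, 119, 50, np.float64(-0.002), [316, 199])
('b', 0.4338, 0.2266, 120, 51, np.float64(-0.165), [133, 187])
('t', 0.4373, -0.0599, 119, 51, np.float64(0.249), [499, 186])
top ('b', 0.4514, -0.3822, 120, 53, np.float64(0.19), [437, 216])
top ('t', 0.4393, -0.06, 119, 50, np.float64(0.254), [335, 221])
[(0.77, array([314.5, 205.6]), array([0.4307, 0.0845, 0.022 ])), (0.76, array([612. , 340.7]), array([ 0.309 , -0.1743,  0.022 ])), (0.74, array([138.3, 191.9]), array([0.4403, 0.212 , 0.022 ]))]
```

Emit:
apply_moves:
  steps:
    - [0,0,3,0]
    - [0,0,5.5,0]
    - [0,0,7.2,0]
    - [0,0,7.8,0]
    - [0,0,8.1,0]
    - [0,0,8.2,0]
    - [0,0,8.2,0]
    - [0,0,8.2,0]
    - [0,0,8.2,0]
    - [0,0,8.2,0]

```text
clock: 18.0
position: [0.4261, 0.0826, -0.0011]
tool_rot: [-3.141, -0.001, 0.004]
force: [-1.2, -0.2, 0.3]
grip_width: 0.0666
```

Emit:
apply_moves:
  steps:
    - [0,0,0,0]
    - [0,0,0,0]
    - [0,0,0,0]
    - [0,0,0,0]
    - [0,0,0,0]
    - [0,0,0,0]
    - [0,0,0,0]
    - [0,0,0,0]
    - [0,0,0,0]
    - [0,0,0,0]
  claw: 1

```text
clock: 18.83
position: [0.4259, 0.0826, -0.0012]
tool_rot: [3.142, -0.001, 0.004]
force: [-2.2, -0.8, 17.2]
grip_width: 0.0485
```

Emit:
apply_moves:
  steps:
    - [0,0,-4,0]
    - [0,0,-8,-0.1]
    - [1,0,-11,-0.22]
    - [4,0.5,-13,-0.34]
    - [7,1,-13,-0.46]
    - [10,1.6,-13,-0.58]
    - [13,2.2,-13,-0.7]
    - [16,2.8,-13,-0.82]
    - [17.4,3.2,-13,-0.94]
    - [17.4,3.2,-13,-1.06]

```text
clock: 19.67
position: [0.6022, 0.0498, 0.1279]
tool_rot: [3.141, -0.001, 1.067]
force: [-1.3, -0.2, -1.6]
grip_width: 0.048
```

Emit:
apply_moves:
  steps:
    - [0,0,0,-0.12]
    - [0,0,0,-0.24]
    - [0,0,0,-0.376]
    - [0,0,0,-0.376]
    - [0,0,3,-0.376]
    - [0,0,6,-0.376]
    - [0,0,8,-0.376]
    - [0,0,9,-0.376]
    - [0,0,9.6,-0.376]
    - [0,0,10,-0.376]

```text
clock: 20.5
position: [0.5999, 0.0514, 0.0283]
tool_rot: [3.142, -0.0, 1.438]
force: [-0.1, 0.5, -0.8]
grip_width: 0.0482
```

Emit:
apply_moves:
  steps:
    - [0,0,0,0]
    - [0,0,0,0]
    - [0,0,-4,0]
    - [0,0,-8,0]
    - [0,0,-10.2,-0.1]
    - [2.4,-3,-10.2,-0.22]
    - [4.8,-6,-10.2,-0.34]
    - [7.2,-9,-10.2,-0.46]
    - [9.6,-12,-10.2,-0.58]
    - [12,-15,-10.2,-0.7]
  claw: 0.22

```text
clock: 21.33
position: [0.4658, 0.1907, 0.1315]
tool_rot: [3.14, 0.001, 2.145]
force: [0.5, 1.0, -0.4]
grip_width: 0.0664
```

Emit:
apply_moves:
  steps:
    - [2,-0.3,0,-0.12]
    - [4,-0.6,0,-0.24]
    - [4.8,-0.8,0,-0.36]
    - [4.8,-0.8,0,-0.48]
    - [4.8,-0.8,1,-0.6]
    - [4.8,-0.8,2,-0.72]
    - [4.8,-0.8,4,-0.83]
    - [4.8,-0.8,5,-0.83]
    - [4.8,-0.8,5,-0.83]
    - [4.8,-0.8,5,-0.83]

```text
clock: 22.17
position: [0.4342, 0.2261, 0.0808]
tool_rot: [-3.142, -0.0, 2.966]
force: [0.0, 0.6, 0.8]
grip_width: 0.067
```

```bash
cat > look.py <<'E'
from h import *
np.set_printoptions(precision=4,suppress=True)
w=cam('wrist'); T=tool(); c=cam('top'); s=cam('side'); save(w,'wl'); save(s,'sl',(230,170,350,250),6)
print(telemetry.observe()['clock'],T[:3,3],R.from_matrix(T[:3,:3]).as_euler('xyz'))
for n,v,lo in (('w',w,900),('top',c,150)):
    for p in plates(v,lo=lo):
        d=T[:3,:3].T@(np.array([p[1],p[2],0])-T[:3,3]); print(n,p,'tool dxy cm',np.round(d[:2]*100,2))
E
python3 look.py
```

```text
22.3167 [0.4344 0.2262 0.0812] [3.1413 0.0007 2.9665]
w ('b', 0.4333, 0.2282, 119, 50, np.float64(-0.167), [321, 199]) tool dxy cm [0.15 0.17]
top ('b', 0.4515, -0.3828, 121, 53, np.float64(0.224), [437, 216]) tool dxy cm [-12.29 -59.68]
```

Emit:
apply_moves:
  steps:
    - [0.1,0.1,3,0]
    - [0.1,0.1,5.5,0]
    - [0.1,0.1,7.2,0]
    - [0.1,0.1,7.8,0]
    - [0.1,0.1,8,0]
    - [0.1,0.1,8.1,0]
    - [0.1,0.1,8.1,0]
    - [0.1,0.1,8.1,0]
    - [0.1,0.1,8.1,0]
    - [0.1,0.1,8.1,0]

```text
clock: 23.15
position: [0.4337, 0.2271, -0.0001]
tool_rot: [3.141, 0.001, 2.969]
force: [0.6, -0.3, -0.1]
grip_width: 0.0668
```

Emit:
apply_moves:
  steps:
    - [0,0,0,0]
    - [0,0,0,0]
    - [0,0,0,0]
    - [0,0,0,0]
    - [0,0,0,0]
    - [0,0,0,0]
    - [0,0,0,0]
    - [0,0,0,0]
    - [0,0,0,0]
    - [0,0,0,0]
  claw: 1

```text
clock: 23.98
position: [0.4335, 0.2271, -0.0002]
tool_rot: [-3.141, 0.001, 2.97]
force: [-2.1, -2.9, 13.7]
grip_width: 0.0482
```

Emit:
apply_moves:
  steps:
    - [0,0,-4,0]
    - [0,0,-8,0.1]
    - [-1.5,-1,-11,0.22]
    - [-4.5,-3.3,-13,0.34]
    - [-7.5,-5.5,-13,0.46]
    - [-10.5,-7.8,-13,0.58]
    - [-13.5,-10,-13,0.7]
    - [-16.5,-12.3,-13,0.82]
    - [-19.3,-14.4,-13,0.94]
    - [-19.3,-14.4,-13,1.06]

```text
clock: 24.82
position: [0.6025, 0.0456, 0.1287]
tool_rot: [3.141, 0.002, 1.896]
force: [-0.5, 0.1, -1.1]
grip_width: 0.0482
```

Emit:
apply_moves:
  steps:
    - [0,0,0,0.12]
    - [0,0,0,0.24]
    - [0,0,0,0.36]
    - [0,0,0,0.47]
    - [0,0,3,0.47]
    - [0,0,6,0.47]
    - [0,0,8,0.47]
    - [0,0,9,0.47]
    - [0,0,9.5,0.47]
    - [0,0,9.5,0.47]

```text
clock: 25.65
position: [0.5986, 0.0525, 0.0345]
tool_rot: [-3.141, 0.0, 1.44]
force: [0.4, 1.1, 0.2]
grip_width: 0.048
```

Emit:
apply_moves:
  steps:
    - [0,0,0,0]
    - [0,0,0,0]
    - [0,0,-4,0]
    - [0,0,-8,0]
    - [0,0,-9.5,0.1]
    - [-4,-0.8,-9.5,0.2]
    - [-8,-1.6,-9.5,0.3]
    - [-12,-2.4,-9.5,0.4]
    - [-16,-3.2,-9.5,0.5]
    - [-20,-4,-9.5,0.6]
  claw: 0.22

```text
clock: 26.48
position: [0.5325, -0.1426, 0.1302]
tool_rot: [3.14, -0.001, 0.835]
force: [0.5, -0.2, -0.6]
grip_width: 0.0664
```

Emit:
apply_moves:
  steps:
    - [-3.5,1.5,0,0.1]
    - [-7,3,0,0.2]
    - [-10.5,4.5,0,0.3]
    - [-14,6,0,0.4]
    - [-17.5,7.5,0,0.5]
    - [-21,9,1,0.6]
    - [-23.5,10,3,0.63]
    - [-23.5,10,5,0.63]
    - [-23.5,10,5,0.63]
    - [-23.5,10,5,0.63]

```text
clock: 27.32
position: [0.4509, -0.3817, 0.0795]
tool_rot: [-3.14, -0.0, 0.211]
force: [0.6, 1.0, 0.7]
grip_width: 0.0666
```

```bash
python3 look.py
```

```text
27.4667 [ 0.4516 -0.3817  0.0803] [-3.1414 -0.001   0.2113]
w ('b', 0.4491, -0.3842, 119, 50, np.float64(0.208), [320, 202]) tool dxy cm [-0.3  0.2]
top ('t', 0.4394, -0.0601, 120, 51, np.float64(0.254), [335, 221]) tool dxy cm [  5.55 -31.7 ]
```

View pics/sl.png

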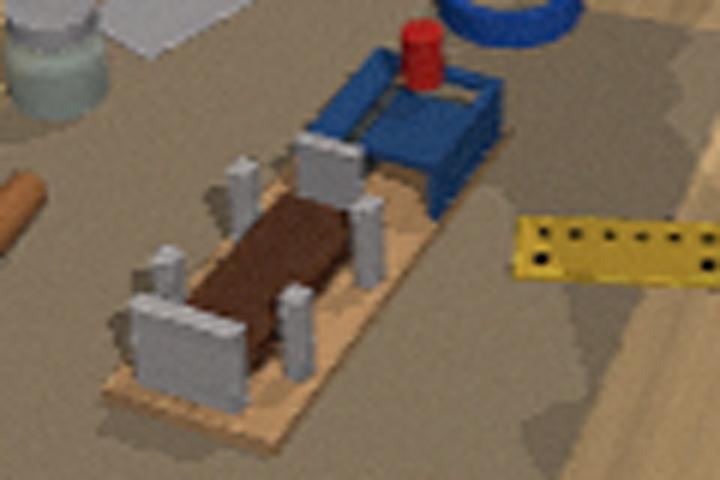

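The three stacked blanks lie flat between the posts, and the knob stands in the notch at about (422,55) in the crop. Next I'll pick the fourth blank.

Emit:
apply_moves:
  steps:
    - [-0.3,0.2,3,0]
    - [-0.3,0.2,5.5,0]
    - [-0.3,0.2,7.2,0]
    - [-0.3,0.2,7.8,0]
    - [-0.3,0.2,8,0]
    - [-0.3,0.2,8,0]
    - [-0.3,0.2,8,0]
    - [-0.3,0.2,8,0]
    - [-0.3,0.2,8,0]
    - [-0.3,0.2,8,0]

```text
clock: 28.3
position: [0.4483, -0.3854, -0.0001]
tool_rot: [3.141, -0.001, 0.21]
force: [-0.1, 0.1, -0.3]
grip_width: 0.0669
```

Emit:
apply_moves:
  steps:
    - [0,0,0,0]
    - [0,0,0,0]
    - [0,0,0,0]
    - [0,0,0,0]
    - [0,0,0,0]
    - [0,0,0,0]
    - [0,0,0,0]
    - [0,0,0,0]
    - [0,0,0,0]
    - [0,0,0,0]
  claw: 1

```text
clock: 29.13
position: [0.4482, -0.3853, -0.0001]
tool_rot: [3.141, -0.0, 0.21]
force: [-3.2, 1.2, 11.2]
grip_width: 0.0485
```

Emit:
apply_moves:
  steps:
    - [0,0,-4,0]
    - [0,0,-8,0]
    - [0,0,-12,-0.07]
    - [2,-3.4,-13,-0.16]
    - [4,-6.8,-13,-0.25]
    - [6,-10.2,-13,-0.34]
    - [8,-13.6,-13,-0.43]
    - [10,-17,-13,-0.52]
    - [12.2,-20.4,-13,-0.61]
    - [14.3,-23.7,-13,-0.7]

```text
clock: 29.97
position: [0.5389, -0.1217, 0.1296]
tool_rot: [3.141, 0.0, 0.914]
force: [0.5, 0.3, -1.7]
grip_width: 0.0479
```

Emit:
apply_moves:
  steps:
    - [3.5,-1.2,0,-0.1]
    - [7,-2.4,0,-0.2]
    - [10.5,-3.6,0,-0.3]
    - [14,-4.8,0,-0.4]
    - [17.5,-6,0,-0.53]
    - [17.5,-6,0,-0.53]
    - [17.5,-6,2,-0.53]
    - [17.5,-6,4,-0.53]
    - [17.5,-6,6,-0.53]
    - [17.5,-6,6.5,-0.53]

```text
clock: 30.8
position: [0.5973, 0.051, 0.0617]
tool_rot: [-3.138, 0.001, 1.44]
force: [-0.9, -0.3, -0.9]
grip_width: 0.0483
```

Emit:
apply_moves:
  steps:
    - [0,0,0.8,0]
    - [0,0,1.5,0]
    - [0,0,2.1,0]
    - [0,0,2.4,0]
    - [0,0,2.4,0]
    - [0,0,2.4,0]
    - [0,0,2.4,0]
    - [0,0,2.4,0]
    - [0,0,2.4,0]
    - [0,0,2.4,0]

```text
clock: 31.63
position: [0.5988, 0.0514, 0.0404]
tool_rot: [3.141, -0.0, 1.44]
force: [0.3, -0.7, -0.1]
grip_width: 0.0483
```

Emit:
apply_moves:
  steps:
    - [0,0,0,0]
    - [0,0,0,0]
    - [0,0,-4,0]
    - [0,0,-8,0]
    - [0,0,-9,0.1]
    - [-2.6,-2.9,-9,0.2]
    - [-5.3,-5.8,-9,0.3]
    - [-7.9,-8.7,-9,0.4]
    - [-10.6,-11.6,-9,0.5]
    - [-13.2,-14.4,-9,0.6]
  claw: 0.22

```text
clock: 32.47
position: [0.4369, -0.0616, 0.1304]
tool_rot: [3.141, 0.0, 0.835]
force: [0.9, 0.1, -0.1]
grip_width: 0.0669
```

Emit:
apply_moves:
  steps:
    - [0,0,0,0.12]
    - [0,0,0,0.24]
    - [0,0,1,0.36]
    - [0,0,2,0.48]
    - [0,0,3,0.59]
    - [0,0,5,0.59]
    - [0,0,5,0.59]
    - [0,0,5,0.59]
    - [0,0,5,0.59]
    - [0,0,5,0.59]

```text
clock: 33.3
position: [0.4391, -0.0607, 0.0811]
tool_rot: [3.141, -0.001, 0.25]
force: [-0.3, -0.5, -0.2]
grip_width: 0.0668
```

```bash
python3 look.py
```

```text
33.45 [ 0.4391 -0.0608  0.0811] [ 3.1412 -0.0012  0.2498]
w ('t', 0.4374, -0.0611, 118, 49, np.float64(0.251), [317, 201]) tool dxy cm [-0.18 -0.01]
```

Emit:
apply_moves:
  steps:
    - [-0.1,0,3,0]
    - [-0.2,0,5.5,0]
    - [-0.2,0,7.2,0]
    - [-0.2,0,7.8,0]
    - [-0.2,0,8.1,0]
    - [-0.2,0,8.1,0]
    - [-0.2,0,8.1,0]
    - [-0.2,0,8.1,0]
    - [-0.2,0,8.1,0]
    - [-0.2,0,8.1,0]

```text
clock: 34.28
position: [0.4371, -0.0613, -0.0001]
tool_rot: [3.141, -0.001, 0.249]
force: [0.4, -0.7, 0.9]
grip_width: 0.0666
```

Emit:
apply_moves:
  steps:
    - [0,0,0,0]
    - [0,0,0,0]
    - [0,0,0,0]
    - [0,0,0,0]
    - [0,0,0,0]
    - [0,0,0,0]
    - [0,0,0,0]
    - [0,0,0,0]
    - [0,0,0,0]
    - [0,0,0,0]
  claw: 1

```text
clock: 35.12
position: [0.4369, -0.0612, -0.0002]
tool_rot: [3.141, -0.0, 0.25]
force: [-2.4, 0.6, 16.4]
grip_width: 0.048
```

Emit:
apply_moves:
  steps:
    - [0,0,-4,0]
    - [0,0,-8,-0.1]
    - [1,-0.4,-11,-0.2]
    - [4,-1.5,-13,-0.32]
    - [7,-2.6,-13,-0.44]
    - [10,-3.7,-13,-0.56]
    - [13,-4.8,-13,-0.68]
    - [16,-6,-13,-0.8]
    - [18.5,-6.9,-13,-0.92]
    - [18.5,-6.9,-13,-1.04]

```text
clock: 35.95
position: [0.6019, 0.0552, 0.1293]
tool_rot: [3.141, -0.003, 1.298]
force: [-0.4, 0.7, -1.2]
grip_width: 0.0484
```

Emit:
apply_moves:
  steps:
    - [0,0,0,-0.1]
    - [0,0,0,-0.15]
    - [0,0,0,-0.15]
    - [0,0,3,-0.15]
    - [0,0,5,-0.15]
    - [0,0,7,-0.15]
    - [0,0,7.7,-0.15]
    - [0,0,8.1,-0.15]
    - [0,0,8.2,-0.15]
    - [0,0,8.2,-0.15]

```text
clock: 36.78
position: [0.5993, 0.0516, 0.048]
tool_rot: [3.141, -0.0, 1.439]
force: [0.1, 0.3, 0.1]
grip_width: 0.0481
```

```bash
python3 - <<'E'
from h import *
w=cam('wrist'); save(w,'w5'); s=telemetry.observe(); print(s['position'],s['tool_rot'],s['force'],s['grip_width'],s['clock'])
E
```

```text
[0.59947261 0.05158939 0.04829481] [ 3.14041114e+00 -3.08284516e-04  1.43928697e+00] [-0.02486154  0.05626749 -0.19230604] 0.047966214804621224 36.8333
```

View pics/w5.png

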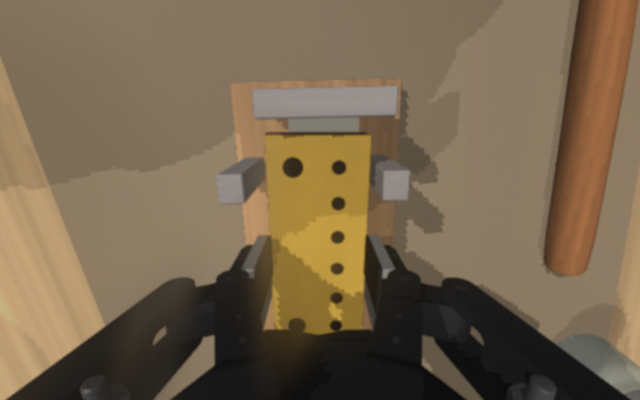

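The template sits on the stack with its marks up, square between the posts. I'll release it, lower the open fingers around the stack and squeeze lightly.

Emit:
apply_moves:
  steps:
    - [0,0,0,0]
    - [0,0,0,0]
    - [0,0,0,0]
    - [0,0,0,0]
    - [0,0,0.7,0]
    - [0,0,1.4,0]
    - [0,0,2.1,0]
    - [0,0,2.7,0]
    - [0,0,3,0]
    - [0,0,3,0]
  claw: 0.22

```text
clock: 37.67
position: [0.5984, 0.0515, 0.0162]
tool_rot: [-3.14, 0.0, 1.44]
force: [-0.7, 0.8, 0.2]
grip_width: 0.0665
```

Emit:
apply_moves:
  steps:
    - [0,0,0,0]
    - [0,0,0,0]
    - [0,0,0,0]
    - [0,0,0,0]
    - [0,0,0,0]
    - [0,0,0,0]
    - [0,0,0,0]
    - [0,0,0,0]
    - [0,0,0,0]
    - [0,0,0,0]
  claw: 1
  force: 20

```text
clock: 38.5
position: [0.5991, 0.0514, 0.0174]
tool_rot: [3.141, 0.0, 1.44]
force: [-0.8, -1.7, 2.4]
grip_width: 0.0501
```

Emit:
apply_moves:
  steps:
    - [0,0.05,0,0]
    - [0,0.1,0,0]
    - [0,0.15,0,0]
    - [0,0.2,0,0]
    - [0,0.25,0,0]
    - [0,0.3,0,0]
    - [0,0.3,0,0]
    - [0,0.3,0,0]
    - [0,0.3,0,0]
    - [0,0.3,0,0]

```text
clock: 39.33
position: [0.6016, 0.0514, 0.0174]
tool_rot: [-3.141, -0.0, 1.44]
force: [-2.8, -0.5, 5.5]
grip_width: 0.05
```

Emit:
apply_moves:
  steps:
    - [0,0.04,0,0]
    - [0,0.08,0,0]
    - [0,0.1,0,0]
    - [0,0.1,0,0]
    - [0,0.1,0,0]
    - [0,0.1,0,0]
    - [0,0.1,0,0]
    - [0,0.1,0,0]
    - [0,0.1,0,0]
    - [0,0.1,0,0]

```text
clock: 40.17
position: [0.6025, 0.0512, 0.0174]
tool_rot: [-3.141, 0.0, 1.44]
force: [-3.9, -0.1, 6.4]
grip_width: 0.0496
```

Emit:
apply_moves:
  steps:
    - [0,0.04,0,0]
    - [0,0.08,0,0]
    - [0,0.1,0,0]
    - [0,0.1,0,0]
    - [0,0.1,0,0]
    - [0,0.1,0,0]
    - [0,0.1,0,0]
    - [0,0.1,0,0]
    - [0,0.1,0,0]
    - [0,0.1,0,0]

```text
clock: 41.0
position: [0.603, 0.0511, 0.0174]
tool_rot: [-3.14, 0.0, 1.44]
force: [-8.4, 0.7, 9.4]
grip_width: 0.05
```

Emit:
apply_moves:
  steps:
    - [0,0.06,0,0]
    - [0,0.1,0,0]
    - [0,0.1,0,0]
    - [0,0.1,0,0]
    - [0,0.1,0,0]
    - [0,0.1,0,0]
    - [0,0.1,0,0]
    - [0,0.1,0,0]
    - [0,0.1,0,0]
    - [0,0.1,0,0]

```text
clock: 41.83
position: [0.6031, 0.0511, 0.0174]
tool_rot: [-3.139, 0.001, 1.441]
force: [-15.1, 1.1, 14.3]
grip_width: 0.0499
```

Emit:
apply_moves:
  steps:
    - [0,0,0,0]
    - [0,0,0,0]
    - [0,0,0,0]
    - [0,0,0,0]
    - [0,0,-2,0]
    - [0,0,-5,0]
    - [0,0,-9,0]
    - [0,0,-13,0]
    - [0,0,-16,0]
    - [0,0,-16,0]
  claw: 0.22

```text
clock: 42.67
position: [0.6072, 0.0514, 0.1834]
tool_rot: [3.134, -0.002, 1.44]
force: [0.5, 0.4, 0.2]
grip_width: 0.0662
```

```bash
python3 - <<'E'
from h import *
w=cam('wrist'); print(tool()[:3,3]); print(plates(w,z=.052)); 
S=4; u0,v0=200,60; im=cv2.resize(w['img'][v0:v0+150,u0:u0+200,::-1],None,fx=S,fy=S,interpolation=cv2.INTER_CUBIC)
s=cam('side'); b=cv2.resize(s['img'][180:250,240:320,::-1],None,fx=6,fy=6,interpolation=cv2.INTER_CUBIC)
cv2.imwrite('pics/w6.png',im); cv2.imwrite('pics/s6.png',b)
# plate pose in jig frame
for p in plates(w,z=.052):
    d=np.array(p[1:3])-[.6045,.059]; a=1.44; print('jig xy',d@[np.cos(a),np.sin(a)],d@[-np.sin(a),np.cos(a)],'dyaw',p[5]-a)
E
```

```text
[0.60634373 0.05084334 0.18039923]
[('t', 0.603, 0.0517, 119, 49, np.float64(1.443), [313, 184])]
jig xy -0.0074332815049065306 0.0005350944484991244 dyaw 0.0030000000000001137
```

View pics/w6.png

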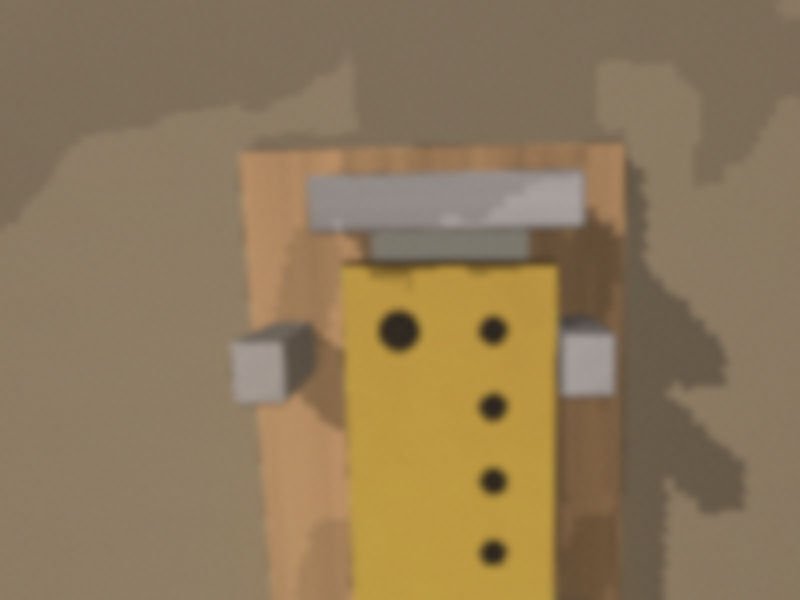

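View pics/s6.png

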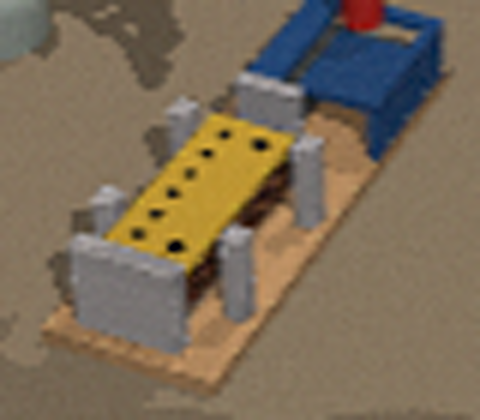

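The template's edge meets the fence post at about (560,355) in the crop. I measure jig y = +0.5 mm and yaw error 0.003 rad. I'll take an oblique look at the robot-side edge of all five layers on the way to the knob.

Emit:
apply_moves:
  steps:
    - [0,-1,0,-0.12]
    - [0,-2,0,-0.24]
    - [0,-3,0,-0.36]
    - [0,-4,0,-0.48]
    - [0,-5,0,-0.6]
    - [0,-6,1,-0.72]
    - [0,-6,2,-0.84]
    - [0,-6,3,-0.96]
    - [0,-6,4,-1.08]
    - [0,-6,5,-1.2]

```text
clock: 43.6
position: [0.5448, 0.0584, 0.1256]
tool_rot: [-3.141, -0.002, 2.646]
force: [-0.3, -0.3, -0.3]
grip_width: 0.0667
```

Emit:
apply_moves:
  steps:
    - [0,0,0,-0.12]
    - [0,0,0,-0.24]
    - [0,0,0,-0.371]
    - [0,0,0,-0.371]
    - [0,0,0,-0.371]
    - [0,0,0,-0.371]
    - [0,0,0,-0.371]
    - [0,0,0,-0.371]
    - [0,0,0,-0.371]
    - [0,0,0,-0.371]

```text
clock: 44.43
position: [0.5455, 0.0585, 0.1274]
tool_rot: [-3.141, 0.0, 3.01]
force: [-0.4, 0.0, -0.7]
grip_width: 0.0665
```

```bash
python3 - <<'E'
from h import *
w=cam('wrist'); print(tool()[:3,3],telemetry.observe()['tool_rot'])
a=1.44
def px(x,y,z): return proj(w,[.6045+np.cos(a)*x-np.sin(a)*y,.059+np.sin(a)*x+np.cos(a)*y,z])
e=[px(x,.025,z) for x in (-.067,.053) for z in (.022,.052)]; print(np.round(e))
e=np.array(e); l,t=np.int32(e.min(0)-[20,60]); r,b=np.int32(e.max(0)+[20,30]); l=max(l,0);t=max(t,0); S=790/(r-l)
save(w,'w7',(l,t,min(r,640),min(b,400)),min(S,4)); print(l,t,r,b)
E
```

```text
[0.54544763 0.0585368  0.1273591 ] [-3.14149585e+00  1.70707349e-04  3.01025239e+00]
[[255. 231.]
 [247. 245.]
 [385. 231.]
 [393. 245.]]
227 171 412 275
```

View pics/w7.png

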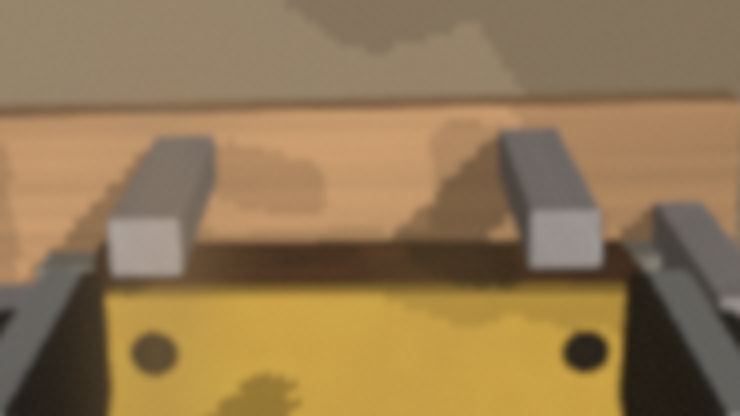

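All layers show one straight brown edge (rows 243–285 in the crop), at the jig y predicted for flush, with no layer sticking out. Next I go to the knob.

Emit:
apply_moves:
  steps:
    - [-1,-4,0,0]
    - [-2,-8,0,0]
    - [-3,-12,0,0]
    - [-3.9,-16,0,0]
    - [-3.9,-16,1.5,0]
    - [-3.9,-16,3,0]
    - [-3.9,-16,4.5,0]
    - [-3.9,-16,6,0]
    - [-3.9,-16,6.7,0]
    - [-3.9,-16,6.7,0]
  claw: 0

```text
clock: 45.32
position: [0.5625, -0.1039, 0.0585]
tool_rot: [3.141, -0.002, 3.013]
force: [-0.2, 0.5, -0.3]
grip_width: 0.0855
```

Emit:
apply_moves:
  steps:
    - [0,0,0,0]
    - [0,0,0,0]
    - [0,0,0,0]
    - [0,0,0,0]
    - [0,0,0,0]
    - [0,0,0,0]
    - [0,0,0,0]
    - [0,0,0,0]
    - [0,0,0,0]
    - [0,0,0,0]
  claw: 1
  force: 60

```text
clock: 46.15
position: [0.5635, -0.1053, 0.0608]
tool_rot: [-3.141, 0.001, 3.011]
force: [-1.6, 0.1, 5.6]
grip_width: 0.0223
```

Emit:
apply_moves:
  steps:
    - [0,-0.2,0,0]
    - [0,-0.4,0,0]
    - [0,-0.6,0,0]
    - [0,-0.8,0,0]
    - [0,-1,0,0]
    - [0,-1.1,0,0]
    - [0,-1.1,0,0]
    - [0,-1.1,0,0]
    - [0,-1.1,0,0]
    - [0,-1.1,0,0]

```text
clock: 46.98
position: [0.5625, -0.1146, 0.0609]
tool_rot: [3.139, 0.001, 3.012]
force: [2.1, 8.4, 2.3]
grip_width: 0.0222
```

Emit:
apply_moves:
  steps:
    - [-0.3,0,0,0]
    - [-0.7,0,0,0]
    - [-1.1,0,0,0]
    - [-1.5,0,0,0]
    - [-1.9,0,0,0]
    - [-2.1,0,0,0]
    - [-2.1,0,0,0]
    - [-2.1,0,0,0]
    - [-2.1,0,0,0]
    - [-2.1,0,0,0]

```text
clock: 47.82
position: [0.5811, -0.1168, 0.0607]
tool_rot: [3.14, -0.003, 3.012]
force: [-15.0, 10.4, 15.4]
grip_width: 0.0225
```

Emit:
apply_moves:
  steps:
    - [0.15,0,0,0]
    - [0.15,0,0,0]
    - [0.15,0.3,0,0]
    - [0.15,0.6,0,0]
    - [0.15,0.9,0,0]
    - [0.15,1.2,0,0]
    - [0.15,1.5,0,0]
    - [0.15,1.5,0,0]
    - [0.15,1.5,0,0]
    - [0.15,1.5,0,0]

```text
clock: 48.65
position: [0.5823, -0.1021, 0.0608]
tool_rot: [3.14, -0.001, 3.012]
force: [-9.0, 7.1, 11.6]
grip_width: 0.0224
```

Emit:
apply_moves:
  steps:
    - [0.1,0,0,0]
    - [0.1,0.2,0,0]
    - [0.1,0.4,0,0]
    - [0.1,0.6,0,0]
    - [0.1,0.8,0,0]
    - [0.1,1,0,0]
    - [0.1,1.2,0,0]
    - [0.1,1.4,0,0]
    - [0.1,1.6,0,0]
    - [0.1,1.6,0,0]

```text
clock: 49.48
position: [0.5838, -0.0865, 0.0608]
tool_rot: [3.141, -0.001, 3.012]
force: [-6.5, 5.9, 8.1]
grip_width: 0.0225
```

Emit:
apply_moves:
  steps:
    - [0,0.05,0,0]
    - [0,0.1,0,0]
    - [0,0.15,0,0]
    - [0,0.2,0,0]
    - [0,0.25,0,0]
    - [0,0.3,0,0]
    - [0,0.3,0,0]
    - [0,0.3,0,0]
    - [0,0.3,0,0]
    - [0,0.3,0,0]

```text
clock: 50.32
position: [0.5841, -0.0841, 0.0608]
tool_rot: [3.141, -0.001, 3.011]
force: [-6.9, 3.7, 9.7]
grip_width: 0.0225
```

Emit:
apply_moves:
  steps:
    - [0,0.05,0,0]
    - [0,0.1,0,0]
    - [0,0.15,0,0]
    - [0,0.15,0,0]
    - [0,0.15,0,0]
    - [0,0.15,0,0]
    - [0,0.15,0,0]
    - [0,0.15,0,0]
    - [0,0.15,0,0]
    - [0,0.15,0,0]

```text
clock: 51.15
position: [0.5842, -0.0837, 0.0608]
tool_rot: [-3.141, -0.001, 3.01]
force: [-7.2, -1.8, 11.4]
grip_width: 0.0227
```

Emit:
apply_moves:
  steps:
    - [0,0,0,0]
    - [0,0,0,0]
    - [0,0,0,0]
    - [0,0,0,0]
    - [0,0,-2,0]
    - [0,0,-5,0]
    - [0,0,-8,0]
    - [0,0,-11,0]
    - [2,2,-14,0]
    - [4,4,-16,0]
  claw: 0

```text
clock: 51.98
position: [0.5505, -0.0382, 0.2224]
tool_rot: [3.141, 0.002, 3.009]
force: [1.8, 0.8, 0.3]
grip_width: 0.0854
```

```bash
python3 - <<'E'
from h import *
w=cam('wrist'); print(tool()[:3,3],telemetry.observe()['force'])
a=1.44; C,S_=np.cos(a),np.sin(a)
def inv(P): d=np.array(P[:2])-[.6045,.059]; return np.round([d@[C,S_]*1000,d@[-S_,C]*1000],1)
for p in plates(w,z=.052): print(p,'jig mm',inv(p[1:3]),'dyaw',p[5]-a)
hsv=cv2.cvtColor(w['img'],cv2.COLOR_RGB2HSV); m=((hsv[...,0]<6)|(hsv[...,0]>174))&(hsv[...,1]>150)&(hsv[...,2]>120)
k,l,st,ce=cv2.connectedComponentsWithStats(m.astype(np.uint8))
for i in range(1,k):
    if st[i,4]>150: print('red',st[i],ce[i],'jig mm at z=.092',inv(onz(w,ce[i],.092)))
u0,v0,u1,v1=[int(v) for v in (150,60,490,260)]
cv2.imwrite('pics/w8.png',cv2.resize(w['img'][v0:v1,u0:u1,::-1],None,fx=2.3,fy=2.3,interpolation=cv2.INTER_CUBIC))
E
```

```text
[ 0.54839934 -0.0324214   0.22570675] [1.56977253 7.37392187 7.19189693]
('t', 0.6005, 0.0591, 118, 52, np.float64(1.471), [408, 211]) jig mm [-0.4  4. ] dyaw 0.03100000000000014
red [269 220  21  21 342] [278.7251462  229.74561404] jig mm at z=.092 [-143.8   -1.7]
red [  0 246  59  70 674] [ 34.40356083 279.55637982] jig mm at z=.092 [-414.4  -60.9]
```

View pics/w8.png

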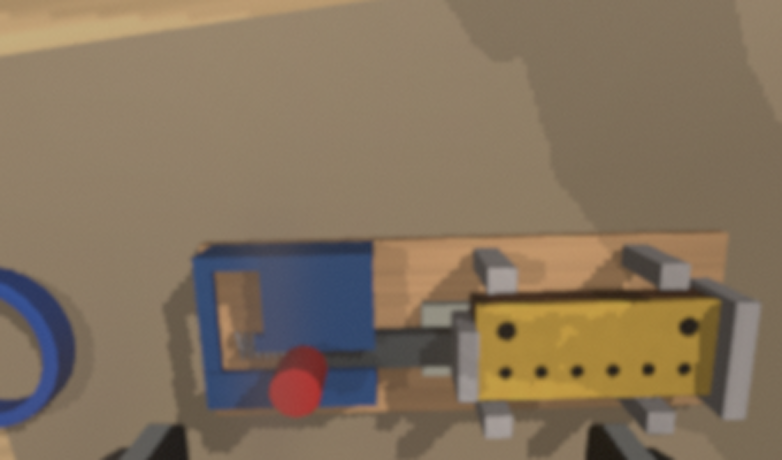

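Emit:
apply_moves:
  steps:
    - [-0.5,2,0,0]
    - [-1,4,0,0]
    - [-1.5,6,0,0]
    - [-2,8,0,0]
    - [-2,9,0,0]
    - [-2,9,0,0]
    - [-2,9,0,0]
    - [-2,9,0,0]
    - [-2,9,0,0]
    - [-2,9,0,0]

```text
clock: 52.87
position: [0.5818, 0.0471, 0.2202]
tool_rot: [-3.141, -0.0, 3.01]
force: [0.6, -0.2, 0.9]
grip_width: 0.0858
```

```bash
python3 - <<'E'
from h import *
w=cam('wrist'); print(tool()[:3,3],telemetry.observe()['qd'])
a=1.44; C,S_=np.cos(a),np.sin(a); p0=np.array([.6045,.059])
def inv(P): d=np.array(P[:2])-p0; return np.round([d@[C,S_]*1000,d@[-S_,C]*1000],1)
for p in plates(w,z=.052): print(p,'jig mm',inv(p[1:3]),'dyaw',p[5]-a)
hsv=cv2.cvtColor(w['img'],cv2.COLOR_RGB2HSV); m=((hsv[...,0]<6)|(hsv[...,0]>174))&(hsv[...,1]>150)&(hsv[...,2]>120)
k,l,st,ce=cv2.connectedComponentsWithStats(m.astype(np.uint8))
for i in range(1,k):
    if st[i,4]>150: print('red',st[i],ce[i],'jig mm',inv(onz(w,ce[i],.09)))
for c in ('wrist',): print([(round(q['score'],2),inv(onz(w,q['uv'],.075))) for q in cams.pinpoint(c,'knob_grip')][:2])
S=3.6
q=[proj(w,[p0[0]+C*x-S_*y,p0[1]+S_*x+C*y,.045]) for x in (-.165,.075) for y in (-.045,.055)]; q=np.array(q)
l,t=np.maximum(np.int32(q.min(0)),0); r,b=np.int32(q.max(0)); S=min(790/(r-l),590/(b-t))
im=np.ascontiguousarray(cv2.resize(w['img'][t:b,l:r,::-1],None,fx=S,fy=S,interpolation=cv2.INTER_CUBIC))
def poly(pts,col):
    z=[(proj(w,[p0[0]+C*x-S_*y,p0[1]+S_*x+C*y,h])-[l,t]+.5)*S for x,y,h in pts]; cv2.polylines(im,[np.int32(z)],True,col,1)
poly([(-.06,-.025,.052),(.06,-.025,.052),(.06,.025,.052),(-.06,.025,.052)],(0,255,0))
for X in (-.05,.03):
    for Y in (-.025,.037): poly([(X-.007,Y,.066),(X+.007,Y,.066)],(0,0,255))
cv2.imwrite('pics/w9.png',im); print(im.shape)
E
```

```text
[0.58185614 0.04727542 0.22030661] [-0.00705092  0.00022033 -0.00010848 -0.00096881  0.00068209  0.00079106
 -0.00206535]
('t', 0.6011, 0.0596, 117, 51, np.float64(1.459), [332, 195]) jig mm [0.2 3.4] dyaw 0.019000000000000128
red [178 201  22  23 393] [188.52417303 212.15776081] jig mm [-144.8   -2.5]
[(0.88, array([-147.1,   -4.9])), (0.51, array([245. , -18.5]))]
(307, 790, 3)
```

View pics/w9.png

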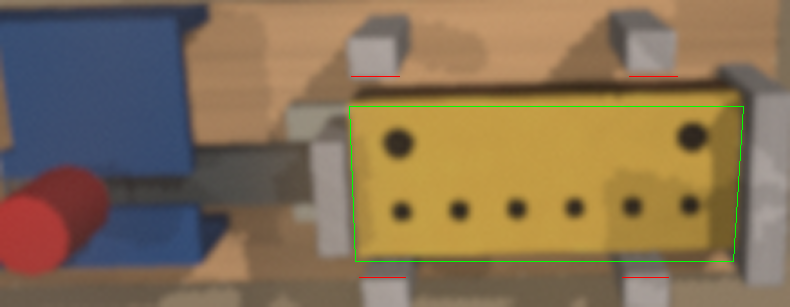

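Here the template seems about 3 mm off the fence at the end-wall end (edge at rows 93–98 against 107 predicted). That disagrees with the reading before the release, so I'll measure again from straight above, in the pose of that earlier reading.

Emit:
apply_moves:
  steps:
    - [-1,0,0,0.12]
    - [-1.9,0.5,0,0.24]
    - [-1.9,0.5,0,0.36]
    - [-1.9,0.5,1,0.48]
    - [-1.9,0.5,2,0.6]
    - [-1.9,0.5,3,0.72]
    - [-1.9,0.5,4,0.84]
    - [-1.9,0.5,4,0.96]
    - [-1.9,0.5,4,1.08]
    - [-1.9,0.5,4,1.2]
  claw: 0.22

```text
clock: 53.8
position: [0.6013, 0.0504, 0.1802]
tool_rot: [-3.141, -0.0, 1.804]
force: [-0.2, 0.6, -0.3]
grip_width: 0.0665
```

Emit:
apply_moves:
  steps:
    - [0,0,0,0.12]
    - [0,0,0,0.24]
    - [0,0,0,0.37]
    - [0,0,0,0.37]
    - [0,0,0,0.37]
    - [0,0,0,0.37]
    - [0,0,0,0.37]
    - [0,0,0,0.37]
    - [0,0,0,0.37]
    - [0,0,0,0.37]

```text
clock: 54.63
position: [0.6014, 0.0506, 0.1802]
tool_rot: [-3.141, -0.0, 1.441]
force: [0.4, 0.1, -0.3]
grip_width: 0.0668
```

```bash
cat > chk.py <<'E'
from h import *
w=cam('wrist'); print(tool()[:3,3],telemetry.observe()['clock'])
a=1.44; C,S_=np.cos(a),np.sin(a); p0=np.array([.6045,.059])
def inv(P): d=np.array(P[:2])-p0; return np.round([d@[C,S_]*1000,d@[-S_,C]*1000],1)
for p in plates(w,z=.052): print(p,'jig mm',inv(p[1:3]),'dyaw',p[5]-a)
# rows across jig y at z=.052 : print hue/value profile near fence & keeper edge at several jig x
hsv=cv2.cvtColor(w['img'],cv2.COLOR_RGB2HSV)
for x in (-.03,-.01,.01,.03,.045,.055):
    ys=np.arange(-.04,.04,.0005); uv=np.array([proj(w,[p0[0]+C*x-S_*y,p0[1]+S_*x+C*y,.052]) for y in ys],np.float32)
    h=cv2.remap(w['img'],uv[:,0].reshape(1,-1),uv[:,1].reshape(1,-1),cv2.INTER_LINEAR)[0].astype(int)
    yel=(h[:,0]-h[:,2])>70; i=np.where(yel)[0]
    print('x',x*1000,'yellow y from',ys[i[0]]*1000 if len(i) else None,'to',ys[i[-1]]*1000 if len(i) else None)
save(w,sys.argv[1] if len(sys.argv)>1 else 'chk',(240,80,400,200),5)
E
sed -i '1i import sys' chk.py; python3 chk.py w10
```

```text
[0.60136776 0.05057367 0.18024887] 54.6833
('t', 0.602, 0.0593, 118, 49, np.float64(1.458), [318, 175]) jig mm [-0.   2.5] dyaw 0.018000000000000016
x -30.0 yellow y from -22.999999999999986 to 30.50000000000006
x -10.0 yellow y from -22.999999999999986 to 39.50000000000007
x 10.0 yellow y from -22.499999999999986 to 39.50000000000007
x 30.0 yellow y from -21.499999999999986 to 29.00000000000006
x 45.0 yellow y from -21.499999999999986 to 37.00000000000007
x 55.0 yellow y from -20.499999999999982 to 39.50000000000007
```

View pics/w10.png

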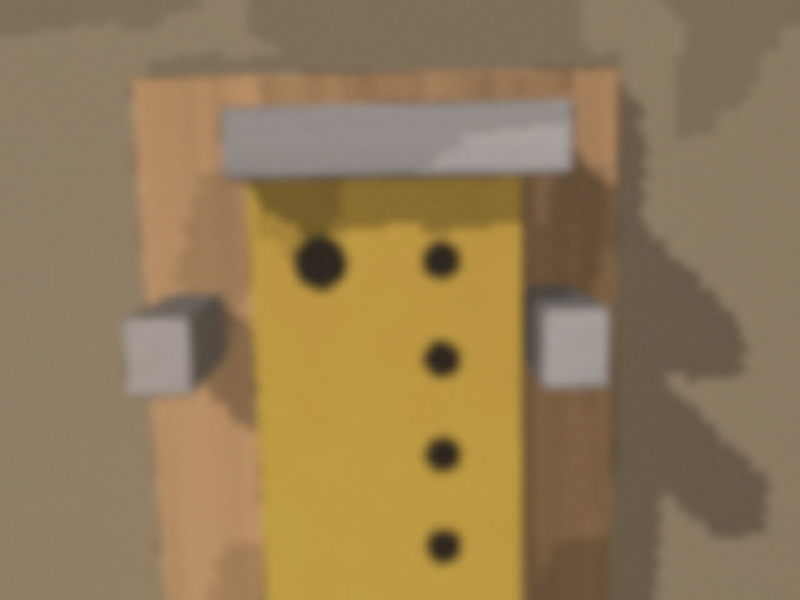

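The oblique reading was right: at the end-wall end the template stands about 3 mm off the fence post (yaw 0.018, y about +2.5 mm). The plunger probably turned it as it came forward. I'll square the clamped stack again by squeezing it and tapping it against the fence.

Emit:
apply_moves:
  steps:
    - [0,0,3,0]
    - [0,0,6,0]
    - [0,0,9,0]
    - [0,0,11,0]
    - [0,0,12.5,0]
    - [0,0,14,0]
    - [0,0,15.2,0]
    - [0,0,16,0]
    - [0,0,16.2,0]
    - [0,0,16.2,0]
  claw: 0.22

```text
clock: 55.52
position: [0.6014, 0.0507, 0.0183]
tool_rot: [-3.142, -0.0, 1.441]
force: [-0.1, -0.3, 0.6]
grip_width: 0.0666
```

Emit:
apply_moves:
  steps:
    - [0,0,0,0]
    - [0,0,0,0]
    - [0,0,0,0]
    - [0,0,0,0]
    - [0,0,0,0]
    - [0,0,0,0]
    - [0,0,0,0]
    - [0,0,0,0]
    - [0,0,0,0]
    - [0,0,0,0]
  claw: 1
  force: 40

```text
clock: 56.35
position: [0.602, 0.0507, 0.0193]
tool_rot: [3.14, -0.0, 1.441]
force: [-1.1, -1.0, 6.9]
grip_width: 0.0495
```

Emit:
apply_moves:
  steps:
    - [0,0.05,0,0]
    - [0,0.1,0,0]
    - [0,0.15,0,0]
    - [0,0.2,0,0]
    - [0,0.2,0,0]
    - [0,0.2,0,0]
    - [0,0.2,0,0]
    - [0,0.2,0,0]
    - [0,0.2,0,0]
    - [0,0.2,0,0]

```text
clock: 57.18
position: [0.6021, 0.0507, 0.0192]
tool_rot: [-3.14, 0.001, 1.441]
force: [-15.8, -0.5, 19.7]
grip_width: 0.0492
```

Emit:
apply_moves:
  steps:
    - [0,0.05,0,0]
    - [0,0.1,0,0]
    - [0,0.15,0,0]
    - [0,0.15,0,0]
    - [0,0.15,0,0]
    - [0,0.15,0,0]
    - [0,0.15,0,0]
    - [0,0.15,0,0]
    - [0,0.15,0,0]
    - [0,0.15,0,0]

```text
clock: 58.02
position: [0.6031, 0.0506, 0.0192]
tool_rot: [-3.139, 0.001, 1.442]
force: [-20.1, -0.1, 22.0]
grip_width: 0.0496
```

Emit:
apply_moves:
  steps:
    - [0,-0.2,0,0]
    - [0,-0.2,0,0]
    - [0,-0.2,0,0]
    - [0,-0.2,0,0]
    - [0,-0.2,-2,0]
    - [0,-0.2,-5,0]
    - [0,-0.2,-9,0]
    - [0,-0.3,-13,0]
    - [0,-0.35,-16.2,0]
    - [0,-0.35,-16.2,0]
  claw: 0.22

```text
clock: 58.85
position: [0.6038, 0.0515, 0.1867]
tool_rot: [3.134, -0.002, 1.44]
force: [0.8, 0.1, 0.4]
grip_width: 0.0668
```

Emit:
apply_moves:
  steps:
    - [0,0,0,0]
    - [0,0,0,0]
    - [0,0,0,0]
    - [0,0,0,0]
    - [0,0,0,0]
    - [0,0,0,0]
    - [0,0,0,0]
    - [0,0,0,0]
    - [0,0,0,0]
    - [0,0,0,0]

```text
clock: 59.68
position: [0.6014, 0.0507, 0.1803]
tool_rot: [3.142, -0.0, 1.441]
force: [-0.4, -0.4, -0.1]
grip_width: 0.0664
```

```bash
python3 chk.py w11
```

```text
[0.60137928 0.05065863 0.18030954] 59.7333
('t', 0.6036, 0.0592, 118, 49, np.float64(1.464), [320, 175]) jig mm [0.1 0.9] dyaw 0.02400000000000002
x -30.0 yellow y from -24.499999999999986 to 30.50000000000006
x -10.0 yellow y from -24.499999999999986 to 39.50000000000007
x 10.0 yellow y from -23.999999999999986 to 39.50000000000007
x 30.0 yellow y from -22.999999999999986 to 27.50000000000006
x 45.0 yellow y from -23.499999999999986 to 39.00000000000007
x 55.0 yellow y from -22.499999999999986 to 39.50000000000007
```

```bash
cat > jy.py <<'E'
from h import *
import cv2
f=cams.grab_frame('wrist'); Tt=np.array(f['T_tool_cam']); K=np.array(f['mtx']); k1=f['k1']
def old(png,pos,rpy):
    T=np.eye(4); T[:3,:3]=rot(rpy); T[:3,3]=pos; return dict(img=cv2.imread('pics/'+png)[:,:,::-1],K=K,k1=k1,T=T@Tt)
views={'w2':old('w2.png',[.5301,-.0005,.2618],[3.1416,0,-.142]),'w3':old('w3.png',[.5428,-.1025,.2247],[-3.141,-.002,-.131]),'w1':old('w1.png',[.5001,-.074,.3207],[-3.1415,.001,-.0005])}
p0=np.array([.6045,.059]);a=1.44;C,S_=np.cos(a),np.sin(a)
def samp(w,X,Y,z):
    uv=np.array([[proj(w,[p0[0]+C*x-S_*y,p0[1]+S_*x+C*y,z]) for y in Y] for x in X],np.float32)
    return cv2.remap(cv2.GaussianBlur(w['img'],(0,0),.8),uv[...,0],uv[...,1],cv2.INTER_LINEAR).astype(float)
def line(u,v,n):
    for _ in range(6):
        q=np.polyfit(u,v,1); r=abs(v-np.polyval(q,u)); k=r<max(2*np.median(r),3e-4); u,v=u[k],v[k]
    print(n,'slope %.4f at0 %.2f mm n%d res %.2f'%(q[0],q[1]*1e3,len(u),1e3*np.std(v-np.polyval(q,u))))
if __name__=='__main__':
  for n,w in views.items():
    X=np.arange(-.095,.07,.002)
    for lo,hi in ((.035,.065),(-.065,-.040)):
        Y=np.arange(lo,hi,.0005); I=samp(w,X,Y,.012); g=np.abs(np.gradient(I[...,0]-I[...,2],axis=1)); line(X,Y[g.argmax(1)],n+' base y %g'%lo)
    Y=np.arange(-.027,.028,.002); X2=np.arange(.045,.075,.0005); I=samp(w,X2,Y,.066).mean(2); g=np.gradient(I,axis=0); line(Y,X2[g.argmax(0)],n+' wall')
    Y=np.arange(-.015,.016,.002); X2=np.arange(-.215,-.185,.0005); I=samp(w,X2,Y,.05); g=np.abs(np.gradient(I[...,2]-I[...,0],axis=0)); line(Y,X2[g.argmax(0)],n+' gate back')
E
python3 jy.py
```

```text
w2 base y 0.035 slope 0.0215 at0 54.43 mm n39 res 0.34
w2 base y -0.065 slope 0.0220 at0 -44.92 mm n40 res 0.15
w2 wall slope -0.0300 at0 61.04 mm n19 res 0.15
w2 gate back slope 0.3397 at0 -188.19 mm n16 res 2.85
w3 base y 0.035 slope -0.0010 at0 54.12 mm n34 res 0.83
w3 base y -0.065 slope 0.0197 at0 -44.79 mm n45 res 0.16
w3 wall slope -0.0133 at0 63.23 mm n20 res 0.14
w3 gate back slope -0.0478 at0 -195.67 mm n11 res 0.16
w1 base y 0.035 slope 0.0230 at0 54.30 mm n28 res 0.29
w1 base y -0.065 slope 0.0321 at0 -44.85 mm n38 res 0.27
w1 wall slope -0.0350 at0 60.89 mm n18 res 0.17
w1 gate back slope 0.3104 at0 -190.51 mm n11 res 1.23
```

The jig's own yaw turns out to be about 1.462 (base edges and end wall agree at +0.022 on my overlay). So the clamped template at 1.464 is square, and the earlier tilt was my squeeze angle. I'll tap once more with the corrected yaw.

Emit:
apply_moves:
  steps:
    - [0,0,3,-0.022]
    - [0,0,6,-0.022]
    - [0,0,9,-0.022]
    - [0,0,11,-0.022]
    - [0,0,12.5,-0.022]
    - [0,0,14,-0.022]
    - [0,0,15.2,-0.022]
    - [0,0,16,-0.022]
    - [0,0,16.2,-0.022]
    - [0,0,16.2,-0.022]
  claw: 0.22

```text
clock: 60.62
position: [0.6015, 0.0507, 0.0182]
tool_rot: [-3.142, -0.0, 1.463]
force: [0.4, -1.0, 0.7]
grip_width: 0.0669
```

Emit:
apply_moves:
  steps:
    - [0,0,0,0]
    - [0,0,0,0]
    - [0,0,0,0]
    - [0,0,0,0]
    - [0,0,0,0]
    - [0,0,0,0]
    - [0,0,0,0]
    - [0,0,0,0]
    - [0,0,0,0]
    - [0,0,0,0]
  claw: 1
  force: 30

```text
clock: 61.45
position: [0.6022, 0.0507, 0.0193]
tool_rot: [3.14, -0.0, 1.463]
force: [1.3, 0.4, 7.2]
grip_width: 0.0497
```

Emit:
apply_moves:
  steps:
    - [0,0.05,0,0]
    - [0,0.1,0,0]
    - [0,0.15,0,0]
    - [0,0.2,0,0]
    - [0,0.2,0,0]
    - [0,0.2,0,0]
    - [0,0.2,0,0]
    - [0,0.2,0,0]
    - [0,0.2,0,0]
    - [0,0.2,0,0]

```text
clock: 62.28
position: [0.6023, 0.0507, 0.0193]
tool_rot: [-3.14, 0.001, 1.463]
force: [-15.2, 0.3, 20.2]
grip_width: 0.0499
```

Emit:
apply_moves:
  steps:
    - [0,0.05,0,0]
    - [0,0.1,0,0]
    - [0,0.15,0,0]
    - [0,0.15,0,0]
    - [0,0.15,0,0]
    - [0,0.15,0,0]
    - [0,0.15,0,0]
    - [0,0.15,0,0]
    - [0,0.15,0,0]
    - [0,0.15,0,0]

```text
clock: 63.12
position: [0.6025, 0.0506, 0.0192]
tool_rot: [-3.138, 0.001, 1.463]
force: [-23.2, -0.2, 27.5]
grip_width: 0.0497
```

Emit:
apply_moves:
  steps:
    - [0,0,0,0]
    - [0,0,0,0]
    - [0,0,0,0]
    - [0,0,0,0]
    - [0,0,-2,0]
    - [0,0,-5,0]
    - [0,0,-9,0]
    - [0,-0.3,-13,0]
    - [0,-0.35,-16.2,0]
    - [0,-0.35,-16.2,0]
  claw: 0.22

```text
clock: 63.95
position: [0.6037, 0.0515, 0.1866]
tool_rot: [3.134, -0.002, 1.463]
force: [0.7, -0.6, 0.2]
grip_width: 0.0667
```

Emit:
apply_moves:
  steps:
    - [0,0,0,0]
    - [0,0,0,0]
    - [0,0,0,0]
    - [0,0,0,0]
    - [0,0,0,0]
    - [0,0,0,0]
    - [0,0,0,0]
    - [0,0,0,0]
    - [0,0,0,0]
    - [0,0,0,0]

```text
clock: 64.78
position: [0.6014, 0.0507, 0.1803]
tool_rot: [-3.142, -0.0, 1.463]
force: [0.1, -0.0, 0.0]
grip_width: 0.0663
```

```bash
sed -i 's/a=1.44;/a=1.462;/' chk.py; python3 chk.py w12; python3 - <<'E'
from h import *
import jy
w=cam('wrist'); print('wall/base yaw from this view, base 1.44:')
for n,z,ax in (('wall',.066,0),):
    Y=np.arange(-.027,.028,.002); X2=np.arange(.045,.075,.0005); I=jy.samp(w,X2,Y,z).mean(2); g=np.gradient(I,axis=0); jy.line(Y,X2[g.argmax(0)],n)
# fence post inner top edge (x 23..37, z .066): luminance along y
for x0 in (.026,.030,.034):
    Y=np.arange(-.040,-.010,.0005); I=jy.samp(w,np.array([x0]),Y,.066)[0]; sat=I.max(1)-I.min(1)
    i=np.where((sat<40)&(I.mean(1)>120))[0]; print('fence post top grey y mm',Y[i[0]]*1e3 if len(i) else None,Y[i[-1]]*1e3 if len(i) else None)
E
```

```text
[0.60138181 0.05066425 0.18031236] 64.8333
('t', 0.6032, 0.0586, 118, 50, np.float64(1.468), [319, 176]) jig mm [-0.5  1.2] dyaw 0.006000000000000005
x -30.0 yellow y from -23.499999999999986 to 31.500000000000064
x -10.0 yellow y from -23.999999999999986 to 39.50000000000007
x 10.0 yellow y from -23.499999999999986 to 39.50000000000007
x 30.0 yellow y from -22.999999999999986 to 27.00000000000006
x 45.0 yellow y from -23.499999999999986 to 36.000000000000064
x 55.0 yellow y from -22.999999999999986 to 39.50000000000007
wall/base yaw from this view, base 1.44:
wall slope -0.0209 at0 60.46 mm n24 res 0.14
fence post top grey y mm -35.5 -24.499999999999986
fence post top grey y mm -35.5 -23.999999999999986
fence post top grey y mm -35.5 -23.999999999999986
```

```bash
python3 - <<'E'
from h import *
import jy
jy.a=1.462; jy.C,jy.S_=np.cos(1.462),np.sin(1.462)
w=cam('wrist'); X=np.arange(.0245,.036,.001)
def edge(lo,hi,z,f,name,sg):
    Y=np.arange(lo,hi,.00025); I=jy.samp(w,X,Y,z); v=f(I); g=sg*np.gradient(v,axis=1); e=Y[g.argmax(1)]*1e3; print(name,np.round(np.median(e),2),np.round(e,1))
lum=lambda I:I.mean(2); by=lambda I:I[...,0]-I[...,2]
edge(-.030,-.0175,.066,lambda I:I[...,2],'fence top inner (blue ch falls)',-1)
edge(.030,.045,.066,lum,'keeper top inner (lum rises)',1)
edge(.046,.060,.066,lum,'keeper top outer',-1)
edge(-.045,-.030,.066,lum,'fence top outer',1)
edge(-.030,-.0175,.052,by,'template fence edge',1)
edge(.018,.032,.052,by,'template robot edge',-1)
T=w['T'][:3,3]-[*jy.p0,0]; print('cam jig y', T[:2]@[-jy.S_,jy.C], 'x',T[:2]@[jy.C,jy.S_])
u0,v0=250,95
save(w,'w13',(260,100,380,180),6)
E
```

```text
fence top inner (blue ch falls) -24.5 [-24.7 -24.7 -24.5 -24.5 -24.5 -24.5 -24.7 -24.5 -24.5 -24.5 -24.2 -24.7]
keeper top inner (lum rises) 37.5 [37.8 37.5 37.8 37.8 37.5 37.3 37.5 37.3 37.5 37.3 37.5 37.3]
keeper top outer 48.62 [48.2 48.5 48.  48.8 48.8 48.5 49.  49.  48.8 48.5 48.8 48.5]
fence top outer -36.75 [-37.  -36.7 -36.7 -35.7 -35.7 -36.7 -36.5 -36.2 -36.7 -36.7 -36.7 -36.2]
template fence edge -24.0 [-24.2 -24.2 -24.  -24.2 -24.  -24.  -24.  -24.  -24.  -24.  -23.5 -24. ]
template robot edge 26.25 [26.3 26.3 26.5 26.3 26.3 26.3 26.  26.  26.  26.  26.  31.5]
cam jig y 0.003041268288947502 x 0.060819473563841896
```

View pics/w13.png

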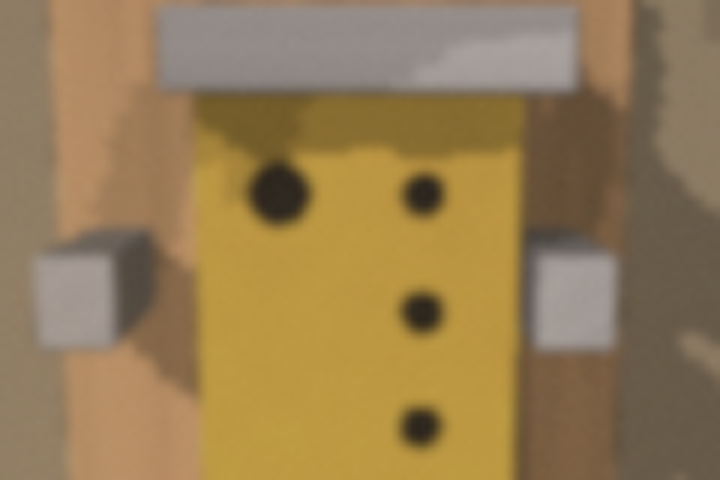

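```bash
python3 -c "
from workcell import workorder; print(workorder.job_done())"
```

```text
the job is handed in; nothing more can be done
None
```

I hooked the plunger knob into its notch and stacked the four blanks in the jig with the template on top. I pressed the stack against the fence, let the plunger forward so it clamps, and handed the job in at about 65 s. No verdict comes back.

**Last checks:**
- **Template position:** it sits about 0.6 mm from flush at the fence posts and about 0.5 mm from its place at the end wall.
- **Template angle:** about 0.006 rad off square.
- **Plunger and knob:** read from the knob's position in the pictures, the plunger is at about 0.009–0.010 and the knob is back in the straight run. I did not re-measure either after the last two taps.
- **Blanks:** I last saw their edges in one oblique view before clamping, where they showed as one straight line with none sticking out. After that I checked only the template by measurement.
- **Robot:** the open gripper is clear, well above the stack.

**What went wrong or disagreed:**
- **Jig angle:** my first estimate was 0.022 rad off, so the first press against the fence was slightly skewed. Letting the plunger forward squared the template to the end wall, but it then measured about 2.5 mm off the fence.
- **Repair:** I pressed the stack against the fence twice more with the plunger clamped, the second time at the corrected angle, and measured again.
- **Step 2 (flush before release):** before the release the template measured about 0.5 mm from flush. With the corrected angle it was about 0.02 rad off square then, inside the 0.04 limit but with less margin than I thought.

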